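Uncover and top up a plunger magazine

TASK

Lever the snapped-on dust cover off the plunger magazine with the pry key (do not take hold of the cover while it is still latched) and lay it right way up on the middle of the black rubber mat. Then put a spare plunger from the blue tray upright and fully home in every empty pocket, leaving the plungers that are already in the magazine where they are. At the end the pry key stands back on its cork pad, and the other things on the bench have been left alone.

Things in the scene. Friction and masses are not known exactly. Their poses are not given: they have to be found in the camera images.
- magazine: Aluminium block, 244 mm long (x -128 to +116), 84 wide (y), 30 high; origin: underside, z up. Five 28 mm square pockets in its top, centres x = -72, -36, 0, 36, 72, y = 0, floors 12 mm above the bench. Ribs 6 mm high (outer y +-33.5, and at the +x end) locate the cover. At the -x end two posts (y 18 to 42 each side, 52 mm above the bench) carry sprung balls that snap over the cover's lip.
- pry_slot (a point): Mouth of the pry slot in the magazine's -x end face, on its floor and centre line, 20 mm above the bench. A channel open at the top, 34 mm wide, runs 34 mm inward (magazine +x). The cover's lip bridges it: edge 19 mm inward, underside 10 mm above the floor. A blade slid 25 to 31 mm in lies under the lip. Raised some 15 mm, the lip passes the catches, which then hold it up about 14 mm.
- cover: White dust cover over the pockets: inverted shallow tray 206 mm long (x), 56 wide (y), 33 high, 140 g; origin: centre of the underside, axes as the magazine's while fitted (then 30 mm above the bench). Lip at the bottom of its -x end: 6 mm long, 76 wide, 4 thick. Levered up at that end past the catches, it can be gripped by its sides across the 56 mm and lifted away.
- cover_lip (a point): Middle of the underside of the cover's lip, 107 mm from the cover's origin along -x: 30 mm above the bench when latched, about 44 mm when popped up on the catches.
- pry_key: Pry key: steel foot 50 (x) x 44 (y) x 6 mm with an upright black handle 24 (x) x 16 (y) mm, from 6 to 80 mm above the underside; stands by itself, 200 g. A blade 18 mm wide, 4 thick runs from the foot along +x, flush with the underside, tip 62 mm from the origin. Origin: underside below the handle, z up.
- pad: Square cork pad on the bench, 110 mm, 3 mm thick, the pry key's place; origin at the centre of its underside.
- mat: Black rubber mat on the bench, 260 mm (x) by 120 mm (y), 3 mm thick, place for the cover; origin at the centre of its underside.
- tray: Blue tray with the spare plungers, 100 mm (x) by 310 mm (y), 22 mm high, walls and floor 4 mm; origin at the centre of its underside.
- plunger1: A plunger: steel body 24 mm in diameter and 22 mm tall with chamfered foot, on it a round black stem 16 mm in diameter and 20 mm tall, 42 mm in all, 80 g; origin at the centre of its underside, z up. Seated it stands on the pocket floor and 24 mm of it sticks out of the magazine. This one is already in pocket 1 at the start, if it is there at all (absent: that pocket is empty).
- plunger2: A plunger: steel body 24 mm in diameter and 22 mm tall with chamfered foot, on it a round black stem 16 mm in diameter and 20 mm tall, 42 mm in all, 80 g; origin at the centre of its underside, z up. Seated it stands on the pocket floor and 24 mm of it sticks out of the magazine. This one is already in pocket 2 at the start, if it is there at all (absent: that pocket is empty).
- plunger3: A plunger: steel body 24 mm in diameter and 22 mm tall with chamfered foot, on it a round black stem 16 mm in diameter and 20 mm tall, 42 mm in all, 80 g; origin at the centre of its underside, z up. Seated it stands on the pocket floor and 24 mm of it sticks out of the magazine. This one is already in pocket 3 at the start, if it is there at all (absent: that pocket is empty).
- plunger4: A plunger: steel body 24 mm in diameter and 22 mm tall with chamfered foot, on it a round black stem 16 mm in diameter and 20 mm tall, 42 mm in all, 80 g; origin at the centre of its underside, z up. Seated it stands on the pocket floor and 24 mm of it sticks out of the magazine. This one is already in pocket 4 at the start, if it is there at all (absent: that pocket is empty).
- plunger5: A plunger: steel body 24 mm in diameter and 22 mm tall with chamfered foot, on it a round black stem 16 mm in diameter and 20 mm tall, 42 mm in all, 80 g; origin at the centre of its underside, z up. Seated it stands on the pocket floor and 24 mm of it sticks out of the magazine. This one is already in pocket 5 at the start, if it is there at all (absent: that pocket is empty).
- spare1: A spare plunger: steel body 24 mm in diameter and 22 mm tall with chamfered foot, on it a round black stem 16 mm in diameter and 20 mm tall, 42 mm in all, 80 g; origin at the centre of its underside, z up. Seated it stands on the pocket floor and 24 mm of it sticks out of the magazine. At the start it stands in the blue tray.
- spare2: A spare plunger: steel body 24 mm in diameter and 22 mm tall with chamfered foot, on it a round black stem 16 mm in diameter and 20 mm tall, 42 mm in all, 80 g; origin at the centre of its underside, z up. Seated it stands on the pocket floor and 24 mm of it sticks out of the magazine. At the start it stands in the blue tray.
- spare3: A spare plunger: steel body 24 mm in diameter and 22 mm tall with chamfered foot, on it a round black stem 16 mm in diameter and 20 mm tall, 42 mm in all, 80 g; origin at the centre of its underside, z up. Seated it stands on the pocket floor and 24 mm of it sticks out of the magazine. At the start it stands in the blue tray.
- spare4: A spare plunger: steel body 24 mm in diameter and 22 mm tall with chamfered foot, on it a round black stem 16 mm in diameter and 20 mm tall, 42 mm in all, 80 g; origin at the centre of its underside, z up. Seated it stands on the pocket floor and 24 mm of it sticks out of the magazine. At the start it stands in the blue tray.
- spare5: A spare plunger: steel body 24 mm in diameter and 22 mm tall with chamfered foot, on it a round black stem 16 mm in diameter and 20 mm tall, 42 mm in all, 80 g; origin at the centre of its underside, z up. Seated it stands on the pocket floor and 24 mm of it sticks out of the magazine. At the start it stands in the blue tray.
- spare6: A spare plunger: steel body 24 mm in diameter and 22 mm tall with chamfered foot, on it a round black stem 16 mm in diameter and 20 mm tall, 42 mm in all, 80 g; origin at the centre of its underside, z up. Seated it stands on the pocket floor and 24 mm of it sticks out of the magazine. At the start it stands in the blue tray.
- oil_bottle: Bystander, not to be disturbed: white bottle, 48 mm diameter, 140 mm tall.
- grease_jar: Bystander, not to be disturbed: grey jar, 52 mm diameter, 55 mm tall.
- driver: Bystander, not to be disturbed: screwdriver lying flat.
- tape: Bystander, not to be disturbed: roll of tape lying flat, 84 mm outside diameter, 24 mm tall.

How it is judged:
By the outcome, as a careful person would: the job done as asked, in the order asked, and still so for the second after the job is handed in, with the robot touching nothing.
Of plunger1, plunger2, plunger3, plunger4, plunger5 only 1 to 2 are there at a start; the rules pass over those that are not, and their reading is None.
Of spare1, spare2, spare3, spare4, spare5, spare6 only 5 to 6 are there at a start; the rules pass over those that are not, and their reading is None.
At some moment in a run one of spare1, spare2, spare3, spare4, spare5, spare6, pry_key may be knocked a few centimetres aside while the robot is not near it.
Once in a run the grip may slacken for a moment while it holds something.
It also fails if it takes over 200 s, if anything falls off the work surface, if the arm or the gripper's body presses on something with over 40 N, if the wrist force passes 120 N, or if a joint passes its speed limit or range.

ROBOT

A 6-joint arm with a two-finger parallel gripper is mounted at the origin on the work surface. World frame = base frame: x ahead of the robot, y to its left, z up, the work surface at z = 0. Lengths are in m, angles in rad, forces in N, time in s.
With the tool pointing down it reaches from about 0.375 to 0.9 m from the base axis. Payload 3.1 kg.
Tool frame: the origin (TCP) lies at the very end of the fingers, on their centre line; the grasp point (between the pads) lies 19 mm behind it; z points along the fingers, y is the line along which they close (so a half turn about z gives the same grasp; the last joint's range is limited). The gripper opens to 85 mm and grips with 20 to 120 N. Pads are 22 mm wide; open, the fingers measure 114 mm over their backs; the gripper's body (76 mm by 85 mm) begins 54 mm behind the grasp point. The pads swing forward as they close: fully open they stand 13 mm farther back than shut.
Start: joints at [0.943, 0.527, 1.433, -0, 1.181, -0.178], TCP at [0.272, 0.563, 0.231] pointing down, gripper open.
Joint ranges: [-3.08, 3.08], [-0.75, 2.2], [0.22, 2.44], [-1.43, 4.57], [0, 2.65], [-2.85, 2.85]. Speed limits (rad/s): [2.79, 2.79, 3.14, 3.14, 3.14, 3.14].

INTERFACE

Orientations are given as a unit quaternion [x, y, z, w].
In Python, from station import manip, vision gives the robot as it stands.
- The arm moves only by the tool drive_tool, never from a script. Its argument "deltas" is a list that holds one entry, the list of rows, each a list of 4 numbers: the shift along the tool's x, y, z in mm, then the turn about the tool's z in rad. A call has 1 to 5 rows; each row is the pose to reach, as a shift and turn from the pose commanded when the call began, along the tool's axes at that moment; what a row does not reach only later rows make up. A row lasts 1/12 s, in which the tool goes at most 41.7 mm and 7.16 degrees, less where a joint would pass 70% of its speed; a pose out of reach is approached as far as the arm can. A call with a gripper value outside its range is refused whole. "jaw" is the finger opening in mm, from 0 to 85.4, set as the call begins (left out, the last holds). The fingers move at their own pace and stop on an object; "force" is the grip in N (left out, the last holds). Time passes only in rows, so rows that repeat a pose let the fingers close. It gives the time, the measured TCP pose, the force, the opening and the grip force at its end, in the units of the state.
- manip.sense(): the state, without advancing time (a new reading comes with each control period).
- vision.snapshot(name): name is "scene" or "top" or "wrist"; returns the picture (480x640x3 uint8, red, green, blue); there is no depth.
- vision.camera_model(name): a dict with "camera_matrix" (3x3 intrinsics, pixels), "D" ([k1, k2, p1, p2, k3] as OpenCV has them; the pictures are not rectified), "rvec" (rotation vector, rad) and "tvec" (3), from world to camera coordinates, as OpenCV has them. Camera axes: x right, y down, z forward; pixel columns grow to the right and rows downward; lengths in m; the calibration is good to about 2 mm. A picture is of the moment at which its call begins: read the wrist's pose just before it. camera_model takes no time and is no camera call; for the wrist camera it gives the pose at the moment of the call.
- manip.sign_off(): hands the job in; it is judged then, once.
The state is a dict: "t": time; "q": joint angles; "qd": joint speeds; "tau": joint torques, N m; "tcp_pos": TCP position; "tool_rot": TCP orientation; "force": force on the tool from outside, world axes, zero at the start; "ft_torque": the same for the moment, N m; "finger_gap": opening from 0.0 (shut) to 1.0 (fully open); "gripper_force": force on a finger pad.
Only numpy, scipy, OpenCV 4.12 (cv2) and the standard library are available. Lean on these libraries where they do the work, as an engineer would, in place of code of your own. Each camera call takes 0.05 s, during which the arm holds its last target. There are 200 camera calls.

## Working session

There is one attempt and no reset: what is moved stays moved. The work goes in short steps, Python scripts to look and compute and a tool call to move; the robot and the scene stay as the last step left them, time stands still between calls to the robot, and variables do not carry over. Pictures are saved under pics/ and viewed, at most 14 in all, crops included, and the job is handed in when it is done.

Besides the shell and the picture viewer there is one more tool, called as name(argument=value, ...), one argument or row to a line, values as JSON. drive_tool: Moves the arm, as the interface text tells. Its arguments: {"type":"object","properties":{"deltas":{"type":"array"},"jaw":{"type":"number"},"force":{"type":"number"}},"required":["deltas"]}

```bash
ls; mkdir -p pics
cat > h.py <<'E'
import numpy as np, cv2
from station import manip, vision
from scipy.spatial.transform import Rotation as R
def cam(n):
    m=vision.camera_model(n); K=np.array(m["camera_matrix"],float);D=np.array(m["D"],float)
    r=cv2.Rodrigues(np.array(m["rvec"],float))[0]; t=np.array(m["tvec"],float).ravel()
    return K,D,r,t
def snap(n,f=None):
    c=cam(n); im=vision.snapshot(n)
    if f: cv2.imwrite(f"pics/{f}.png",cv2.cvtColor(im,cv2.COLOR_RGB2BGR))
    return im,c
def onz(c,uv,z):
    K,D,r,t=c; uv=np.array(uv,float).reshape(-1,1,2)
    p=cv2.undistortPoints(uv,K,D).reshape(-1,2); d=np.c_[p,np.ones(len(p))]@r
    o=-r.T@t; z=np.broadcast_to(z,len(p)); return o+d*((z-o[2])/d[:,2])[:,None]
def proj(c,P):
    K,D,r,t=c; return cv2.projectPoints(np.array(P,float).reshape(-1,1,3),cv2.Rodrigues(r)[0],t,K,D)[0].reshape(-1,2)
def st():
    s=manip.sense(); Rm=R.from_quat(s["tool_rot"]).as_matrix()
    print("t",round(s["t"],2),"tcp",np.round(np.array(s["tcp_pos"])*1000,1),"x",np.round(Rm[:,0],3),"y",np.round(Rm[:,1],3),"F",np.round(s["force"],1),"gap",round(s["finger_gap"],3),"gf",np.round(s["gripper_force"],1),"q",np.round(s["q"],2))
    return s,Rm
def delta(pos,yaw=None):
    "shift in tool axes (mm) to world TCP pos (mm); yaw = desired tool x direction angle"
    s,Rm=st(); d=Rm.T@(np.array(pos)-np.array(s["tcp_pos"])*1000)
    w=0
    if yaw is not None:
        x=np.array([np.cos(yaw),np.sin(yaw),0]); a=Rm.T@x; w=np.arctan2(a[1],a[0])
    print("delta",np.round(d,1),"turn",round(w,3), "half",round((w+np.pi)%(2*np.pi)-np.pi,3), round((w+np.pi/2+np.pi)%(2*np.pi)-np.pi,3)); return d,w
E
python3 - <<'E'
from h import *
st()
for n in("top","scene","wrist"): 
    im,c=snap(n,n+"0"); print(n,c[0].round(1).tolist(),c[1],(-c[2].T@c[3]).round(3),c[2].round(2).tolist())
E
```

```text
pics
t 0.0 tcp [271.3 562.2 230.3] x [-0.901  0.435  0.   ] y [ 0.435  0.901 -0.002] F [0.9 0.4 0.3] gap 0.996 gf 0.0 q [ 0.94  0.53  1.43 -0.    1.18 -0.18]
top [[439.9, 0.0, 325.2], [0.0, 439.9, 242.9], [0.0, 0.0, 1.0]] [0.01563583 0.         0.         0.         0.        ] [ 0.476 -0.045  0.946] [[-0.01, -1.0, 0.02], [-1.0, 0.01, -0.06], [0.06, -0.02, -1.0]]
scene [[579.8, 0.0, 310.4], [0.0, 579.8, 248.2], [0.0, 0.0, 1.0]] [0.04241751 0.         0.         0.         0.        ] [1.091 0.552 0.967] [[-0.73, 0.68, -0.01], [0.51, 0.53, -0.68], [-0.46, -0.5, -0.73]]
wrist [[393.5, 0.0, 321.8], [0.0, 393.5, 237.5], [0.0, 0.0, 1.0]] [-0.08145192  0.          0.          0.          0.        ] [0.212 0.591 0.372] [[0.44, 0.9, -0.0], [0.87, -0.42, 0.27], [0.24, -0.12, -0.96]]
```

View pics/top0.png

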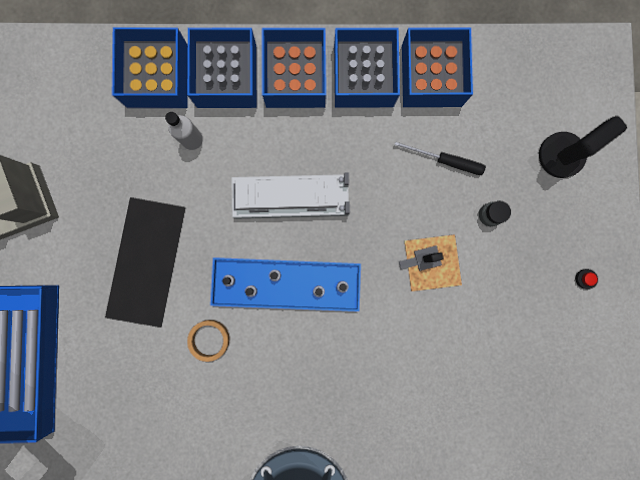

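View pics/scene0.png

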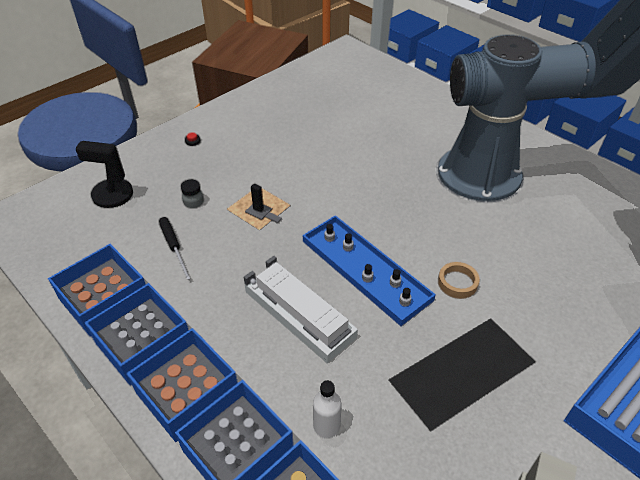

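The top view shows the magazine at about (290,195) with its posts on the right (345,180/208). The key is on the pad at (432,262) with its blade pointing left. There are five spares in the tray, and the mat is at (146,262). Next I'll measure these.

Run:
```python
from h import *
im=cv2.cvtColor(cv2.imread("pics/top0.png"),cv2.COLOR_BGR2RGB); c=cam("top")
hsv=cv2.cvtColor(im,cv2.COLOR_RGB2HSV)
def rect(m,roi,z,name):
    x0,y0,x1,y1=roi; mm=np.zeros(m.shape,np.uint8); mm[y0:y1,x0:x1]=m[y0:y1,x0:x1]
    cs=max(cv2.findContours(mm,0,1)[0],key=cv2.contourArea)
    P=onz(c,cs.reshape(-1,2),z)[:,:2]*1000
    r=cv2.minAreaRect(P.astype(np.float32)); print(name,np.round(r[0],1),np.round(r[1],1),round(r[2],2))
H,S,V=cv2.split(hsv)
rect(((V<60)&(S<120)).astype(np.uint8)*255,(95,185,195,335),.003,"mat")
rect(((H>100)&(H<130)&(S>120)).astype(np.uint8)*255,(205,250,370,320),.022,"tray@top")
rect(((H>5)&(H<25)&(S>70)).astype(np.uint8)*255,(390,225,475,300),.003,"pad")
a=cv2.resize(im[165:225,220:360],None,fx=5.6,fy=5.6,interpolation=cv2.INTER_CUBIC)
b=cv2.resize(im[230:300,390:470],None,fx=3.5,fy=3.5,interpolation=cv2.INTER_CUBIC)
cv2.imwrite("pics/magc.png",a[...,::-1]);
o=np.zeros((336+245,784,3),np.uint8);o[:336]=a;o[336:,:280]=b;cv2.imwrite("pics/crop1.png",o[...,::-1])
```

```text
mat [497.3 318.6] [119.  257.1] 79.25
tray@top [446.6  20.7] [308.8  99.4] 87.05
pad [ 488.7 -293.6] [109.5 110.2] 6.51
```

View pics/crop1.png

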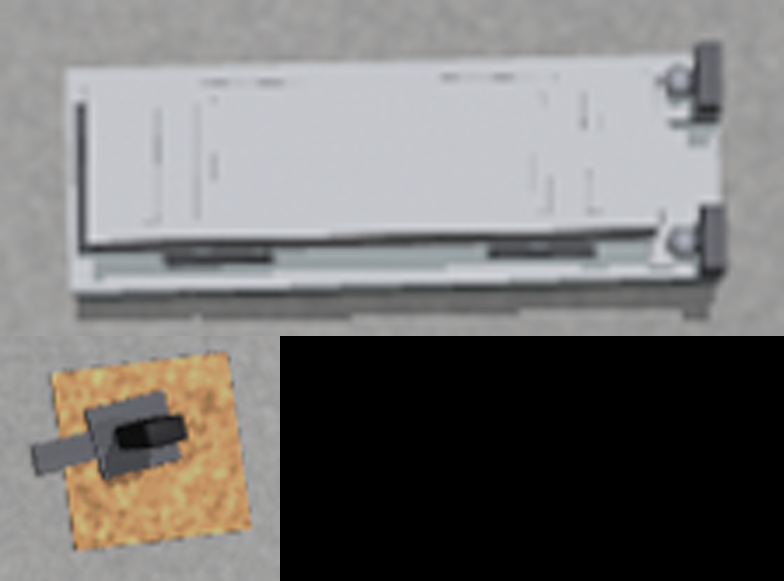

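The crop shows the magazine corners at the left end, the posts at crop (708,80) and (712,240), and the key's blade tip at crop (38,457) pointing left. I'll compute rough poses from these and then refine them with the wrist camera.

Run:
```python
from h import *
c=cam("top")
f=lambda p:(220+(p[0]-2.3)/5.6,165+(p[1]-2.3)/5.6)
g=lambda p:(390+(p[0]-1.2)/3.5,230+(p[1]-336-1.2)/3.5)
for n,p,z in[("blockTL",f((65,70)),.030),("blockBL",f((75,290)),.030),("post1",f((709,44)),.052),("post2",f((712,205)),.052),("postNear end",f((712,275)),.052)]:
    print(n,(onz(c,[p],z)[0]*1000).round(1))
for n,p,z in[("tip",g((37,459)),.007),("footFarLeft",g((85,409)),.009),("footFR",g((164,392)),.009),("footNL",g((104,480)),.009),("handtop?",g((170,428)),.083)]:
    print(n,(onz(c,[p],z)[0]*1000).round(1))
delta([540,-230,330])
```

```text
blockTL [671.4 132.6  30. ]
blockBL [588.7 128.8  30. ]
post1 [ 674.8 -107.    52. ]
post2 [ 615.3 -107.3   52. ]
postNear end [ 589.5 -107.    52. ]
tip [ 484.4 -223.     7. ]
footFarLeft [ 514.6 -252.7    9. ]
footFR [ 524.5 -301.4    9. ]
footNL [ 471.2 -263.3    9. ]
handtop? [ 500.4 -283.9   83. ]
t 0.15 tcp [271.4 562.4 230.5] x [-0.901  0.435  0.   ] y [ 0.435  0.901 -0.002] F [-0.4 -0.9  0.9] gap 1.0 gf 0.0 q [ 0.94  0.53  1.43  0.    1.18 -0.18]
delta [-586.4 -596.9  -98.6] turn 0 half 0.0 1.571
```

drive_tool(
  deltas=[
    [[-28, -30, -1, 0], [-57, -61, -2, 0], [-85, -91, -3, 0], [-114, -121, -4, 0], [-142, -151, -5, 0]],
  ],
)

```text
t: 0.57
tcp_pos: [0.3339, 0.3634, 0.2361]
tool_rot: [0.223, 0.975, -0.0, -0.0]
force: [0.8, 0.1, -0.3]
finger_gap: 1.0
gripper_force: 0.0
```

drive_tool(
  deltas=[
    [[-28, -30, -1, 0], [-57, -61, -2, 0], [-85, -91, -3, 0], [-114, -121, -4, 0], [-142, -151, -5, 0]],
  ],
)

```text
t: 0.98
tcp_pos: [0.3963, 0.1655, 0.2414]
tool_rot: [0.223, 0.975, 0.0, 0.0]
force: [1.4, 0.0, -0.3]
finger_gap: 1.001
gripper_force: 0.0
```

drive_tool(
  deltas=[
    [[-28, -30, -1, 0], [-57, -61, -2, 0], [-85, -91, -3, 0], [-114, -121, -4, 0], [-142, -151, -5, 0]],
  ],
)

```text
t: 1.4
tcp_pos: [0.4585, -0.0325, 0.2464]
tool_rot: [0.223, 0.975, 0.0, 0.0]
force: [0.9, 0.8, 0.0]
finger_gap: 0.999
gripper_force: 0.0
```

drive_tool(
  deltas=[
    [[-28, -30, -1, 0], [-57, -61, -2, 0], [-85, -91, -3, 0], [-114, -121, -4, 0], [-142, -151, -5, 0]],
  ],
)

```text
t: 1.82
tcp_pos: [0.5207, -0.2301, 0.2511]
tool_rot: [0.223, 0.975, 0.0, -0.0]
force: [1.7, 0.5, -0.6]
finger_gap: 1.0
gripper_force: 0.0
```

drive_tool(
  deltas=[
    [[0, 0, 0, 0.12], [0, 0, 0, 0.24], [0, 0, 0, 0.36], [0, 0, 0, 0.48], [0, 0, 0, 0.6]],
  ],
)

```text
t: 2.23
tcp_pos: [0.5203, -0.2281, 0.2508]
tool_rot: [0.504, 0.864, 0.0, -0.001]
force: [0.4, 0.4, -0.4]
finger_gap: 1.0
gripper_force: 0.0
```

drive_tool(
  deltas=[
    [[0, 0, 0, 0.12], [0, 0, 0, 0.24], [0, 0, 0, 0.36], [0, 0, 0, 0.48], [0, 0, 0, 0.6]],
  ],
)

```text
t: 2.65
tcp_pos: [0.5203, -0.2279, 0.251]
tool_rot: [0.736, 0.676, -0.0, -0.0]
force: [0.1, 0.1, -0.2]
finger_gap: 1.002
gripper_force: 0.0
```

```bash
python3 -c "
from h import *
delta([520,-230,250],np.radians(11.5))"
```

```text
t 2.65 tcp [ 520.3 -227.9  251. ] x [0.085 0.996 0.   ] y [ 0.996 -0.085 -0.001] F [ 0.1  0.1 -0.2] gap 1.002 gf 0.0 q [-0.61  0.43  1.55 -0.    1.16 -0.52]
delta [-2.1 -0.1  1. ] turn 1.285 half 1.285 2.856
```

drive_tool(
  deltas=[
    [[0, 0, 0, 0.12], [0, 0, 0, 0.24], [0, 0, 0, 0.36], [0, 0, 0, 0.48], [0, 0, 0, 0.6]],
  ],
)

```text
t: 3.07
tcp_pos: [0.5204, -0.2279, 0.251]
tool_rot: [0.904, 0.429, -0.0, -0.0]
force: [0.8, 0.3, -0.2]
finger_gap: 1.002
gripper_force: 0.0
```

drive_tool(
  deltas=[
    [[0, 0, 0, 0.12], [0, 0, 0, 0.24], [0, 0, 0, 0.36], [0, 0, 0, 0.48], [0, 0, 0, 0.6]],
  ],
)

```text
t: 3.48
tcp_pos: [0.5204, -0.2279, 0.251]
tool_rot: [0.99, 0.142, -0.0, -0.0]
force: [1.3, -0.2, 0.3]
finger_gap: 0.999
gripper_force: 0.0
```

drive_tool(
  deltas=[
    [[0, 0, 0, 0.085], [0, 0, 0, 0.085]],
  ],
)

```text
t: 3.65
tcp_pos: [0.5204, -0.2279, 0.251]
tool_rot: [0.995, 0.103, -0.0, -0.0]
force: [0.2, 0.4, 0.6]
finger_gap: 0.999
gripper_force: 0.0
```

```bash
python3 -c "
from h import *
st(); im,c=snap('wrist','w1'); import pickle; pickle.dump(c,open('w1.pkl','wb'))"
```

```text
t 3.65 tcp [ 520.4 -227.9  251. ] x [ 0.979  0.204 -0.001] y [ 0.204 -0.979 -0.001] F [0.2 0.4 0.6] gap 0.999 gf 0.0 q [-0.61  0.43  1.55 -0.    1.16  0.76]
```

View pics/w1.png

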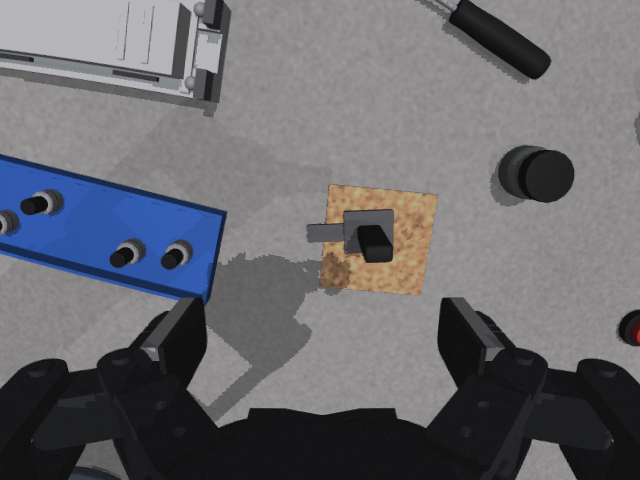

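In the wrist view the key's foot spans (344,210) to (393,254), the blade tip is at (307,224–242), and the handle top is near (377,245). The magazine's post end is at about (210,50).

```bash
python3 -c "
from h import *
import pickle; c=pickle.load(open('w1.pkl','rb'))
im=cv2.imread('pics/w1.png'); 
P=onz(c,[(307,224),(307,241.5)],.007)*1000; print(P.round(1), 'tip',P.mean(0).round(1))
Q=onz(c,[(344,210),(393,209),(345,252.5)],.009)*1000; print(Q.round(1)); print('foot c',((Q[1]+Q[2])/2).round(1)); d=Q[0]-Q[1]; print(np.degrees(np.arctan2(d[1],d[0])),np.linalg.norm(d)); d=Q[0]-Q[2]; print(np.degrees(np.arctan2(d[1],d[0]))+90,np.linalg.norm(d))
print('mag',(onz(c,[(217,102)],.03)*1000).round(1))
o=(Q[1]+Q[2])/2;d=P.mean(0)-o;print('tip dir',np.degrees(np.arctan2(d[1],d[0])),np.linalg.norm(d))
r=im[200:265,300:405]; cv2.imwrite('pics/k1.png',cv2.resize(r,None,fx=7,fy=7,interpolation=cv2.INTER_CUBIC))
"
```

```text
[[ 494.6 -219.     7. ]
 [ 476.6 -222.5    7. ]] tip [ 485.6 -220.7    7. ]
[[ 516.5 -252.1    9. ]
 [ 527.5 -299.6    9. ]
 [ 473.6 -262.7    9. ]]
foot c [ 500.5 -281.2    9. ]
102.99064337024728 48.75399511939104
103.8805824390938 44.20993564002441
mag [[ 593.  -118.9   30. ]]
tip dir 103.89166334948658 62.30842952780419
```

View pics/k1.png

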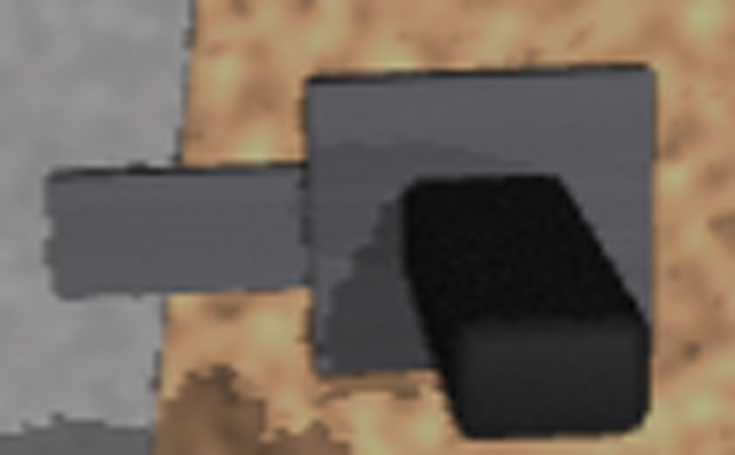

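```bash
python3 -c "
from h import *
import pickle; c=pickle.load(open('w1.pkl','rb'))
print((onz(c,[(379,253.7)],.083)*1000).round(1))
delta([500,-281,42],np.radians(13.2))"
```

```text
[[ 500.2 -281.4   83. ]]
t 3.7 tcp [ 520.4 -227.9  251. ] x [ 0.978  0.207 -0.   ] y [ 0.207 -0.978 -0.   ] F [ 0.5 -0.5 -0.2] gap 0.998 gf 0.0 q [-0.61  0.43  1.55  0.    1.16  0.75]
delta [-30.9  47.8 209. ] turn -0.022 half -0.022 1.549
```

drive_tool(
  deltas=[
    [[-15, 24, 0, -0.02], [-31, 48, 10, -0.02], [-31, 48, 50, -0.02], [-31, 48, 90, -0.02], [-31, 48, 120, -0.02]],
  ],
  jaw=60,
  force=110,
)

```text
t: 4.12
tcp_pos: [0.4991, -0.2815, 0.1292]
tool_rot: [0.994, 0.114, -0.001, -0.001]
force: [-0.5, -0.2, -0.8]
finger_gap: 0.703
gripper_force: 0.0
```

drive_tool(
  deltas=[
    [[0, 0, 35, 0], [0, 0, 65, 0], [0, 0, 80, 0], [0, 0, 89, 0], [0, 0, 89, 0]],
  ],
)

```text
t: 4.53
tcp_pos: [0.4991, -0.2806, 0.0403]
tool_rot: [0.993, 0.114, -0.001, -0.001]
force: [-0.8, -0.3, 0.0]
finger_gap: 0.701
gripper_force: 0.0
```

drive_tool(
  deltas=[
    [[0, 0, 0, 0], [0, 0, 0, 0], [0, 0, 0, 0], [0, 0, 0, 0], [0, 0, 0, 0]],
  ],
  jaw=10,
)

```text
t: 4.95
tcp_pos: [0.5011, -0.2821, 0.044]
tool_rot: [0.994, 0.113, 0.001, 0.001]
force: [0.6, 0.2, 6.5]
finger_gap: 0.269
gripper_force: 107.9
```

drive_tool(
  deltas=[
    [[0, 0, 0, 0], [0, 0, 0, 0], [0, 0, 0, 0]],
  ],
)

```text
t: 5.2
tcp_pos: [0.5011, -0.2821, 0.044]
tool_rot: [0.994, 0.113, 0.001, 0.001]
force: [0.7, 0.7, 7.2]
finger_gap: 0.263
gripper_force: 107.9
```

```bash
python3 -c "
from h import *
delta([500,-281,42],np.radians(13.2)); snap('wrist','w2')"
```

```text
t 5.2 tcp [ 501.1 -282.1   44. ] x [0.974 0.225 0.002] y [ 0.225 -0.974  0.003] F [0.7 0.7 7.2] gap 0.263 gf 107.9 q [-0.71  0.73  1.7   0.    0.71  0.64]
delta [-0.9 -1.3  2. ] turn -0.003 half -0.003 1.568
```

View pics/w2.png

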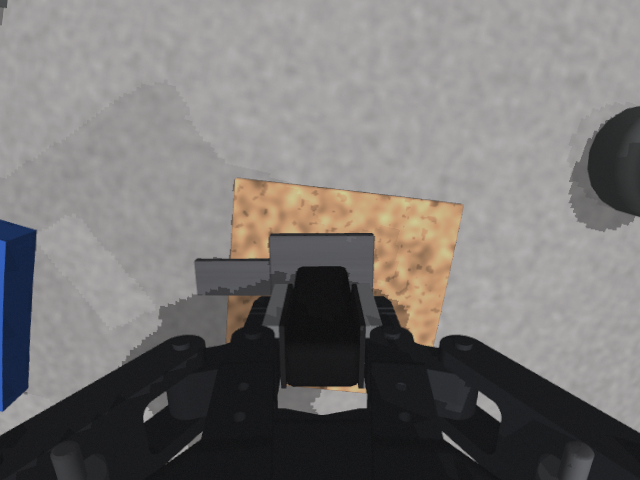

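The key is gripped across its handle: the gap reads about 22.5 mm and the blade points left. Next I lift it and stage it in front of the slot.

drive_tool(
  deltas=[
    [[0, 0, -20, 0], [0, 0, -50, 0], [0, 0, -80, 0], [20, -6, -80, 0], [50, -14, -80, 0.05]],
  ],
)

```text
t: 5.67
tcp_pos: [0.5451, -0.2581, 0.1248]
tool_rot: [0.996, 0.086, 0.001, 0.001]
force: [-0.1, 0.0, -2.0]
finger_gap: 0.268
gripper_force: 108.0
```

drive_tool(
  deltas=[
    [[35, -10, 0, 0.05], [70, -20, 0, 0.1], [98, -28, 0, 0.145], [98, -28, 0, 0.145], [98, -28, 0, 0.145]],
  ],
)

```text
t: 6.08
tcp_pos: [0.638, -0.2104, 0.1219]
tool_rot: [1.0, 0.018, -0.0, 0.0]
force: [-0.5, -0.6, -2.4]
finger_gap: 0.267
gripper_force: 107.7
```

```bash
python3 -c "
from h import *
import pickle
st(); im,c=snap('wrist','w3'); pickle.dump(c,open('w3.pkl','wb')); st()"
```

```text
t 6.08 tcp [ 638.  -210.4  121.9] x [ 0.999  0.035 -0.   ] y [ 0.035 -0.999  0.   ] F [-0.5 -0.6 -2.4] gap 0.267 gf 107.7 q [-0.48  0.72  1.4  -0.    1.03  1.05]
t 6.13 tcp [ 636.6 -210.9  121.8] x [ 0.999  0.034 -0.002] y [ 0.034 -0.999 -0.   ] F [-0.7 -0.9 -2.4] gap 0.264 gf 107.8 q [-0.49  0.71  1.4  -0.    1.03  1.05]
```

View pics/w3.png

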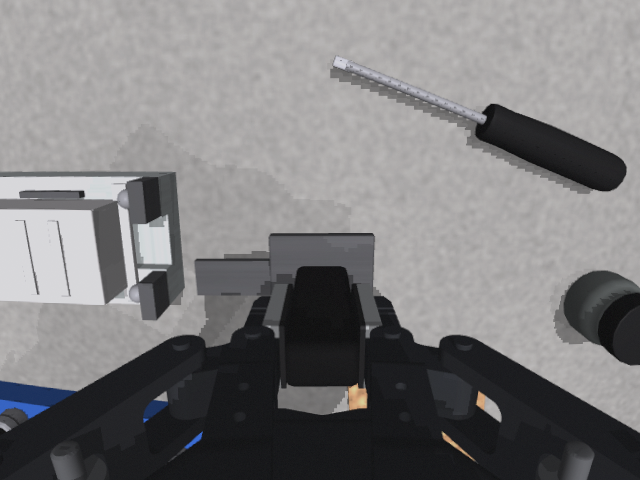

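The view shows the block's -x end edge running (176,172) to (183,303), the posts at (145,200) and (153,295), the slot floor at about (153,240), and the blade tip at (196,260–295). I'll zoom in on that end.

```bash
python3 -c "
from h import *
im=cv2.imread('pics/w3.png'); r=im[160:325,90:215]; cv2.imwrite('pics/m1.png',cv2.resize(r,None,fx=3.6,fy=3.6,interpolation=cv2.INTER_CUBIC))"
```

```text
(no output)
```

View pics/m1.png

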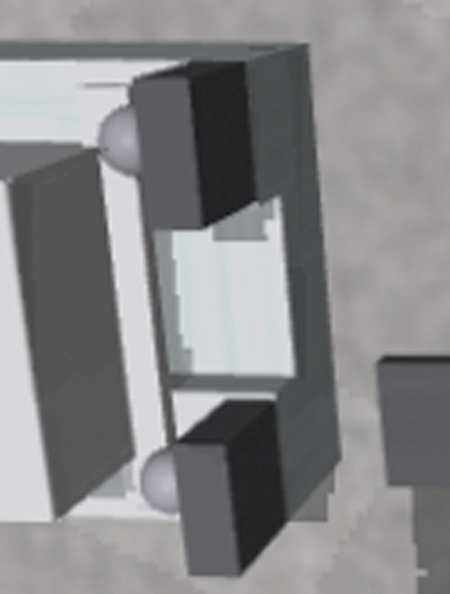

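```bash
cat > m.py <<'E'
from h import *
import pickle
c=pickle.load(open('w3.pkl','rb'))
f=lambda p:(90+(p[0]-1.3)/3.6,160+(p[1]-1.3)/3.6)
def q(*ps,z): return onz(c,[f(p) for p in ps],z)[:,:2]*1000
b=q((310,43),(340,460),z=0.); d=b[0]-b[1]; print("bench corners",b.round(1),np.linalg.norm(d).round(1),"mid",b.mean(0).round(1),"ang",np.degrees(np.arctan2(d[1],d[0])).round(2)+90)
print("slot near corner",q((297,376),z=.020).round(1))
print("floor front edge",q((281,198),(297,376),z=.020).round(1))
n=q((225,435),(240,575),(178,445),(190,575),z=.052);print("near post",n.round(1))
n=q((188,75),(205,228),(133,83),(158,228),z=.052);print("far post",n.round(1))
print("top corner?",q((283,495),(248,48),z=.03).round(1))
print("blade tip",(onz(c,[f((378,356)),f((390,485))],.085)*1000).round(1))
print("lip edge",q((158,240),(172,380),z=.034).round(1))
E
python3 m.py
```

```text
bench corners [[ 676.7 -111.5]
 [ 593.  -112.4]] 83.7 mid [ 634.8 -112. ] ang 90.6
slot near corner [[ 617.9 -112.7]]
floor front edge [[ 651.3 -112.1]
 [ 617.9 -112.7]]
near post [[ 618.8 -112.6]
 [ 593.7 -112.9]
 [ 616.7 -104.5]
 [ 593.2 -104.2]]
far post [[ 677.2 -111.5]
 [ 653.3 -112.3]
 [ 675.8 -102.7]
 [ 653.1 -104.7]]
top corner? [[ 598.5 -112.4]
 [ 678.9 -112. ]]
blade tip [[ 644.7 -149.7   85. ]
 [ 626.  -150.3   85. ]]
lip edge [[646.5 -95.6]
 [621.3 -95.8]]
```

drive_tool(
  deltas=[
    [[-2, 0, 20, 0.02], [-2, 0, 45, 0.02], [-2, 0, 58, 0.02], [-2, 0, 58, 0.02]],
  ],
)

```text
t: 6.47
tcp_pos: [0.6312, -0.2111, 0.0606]
tool_rot: [1.0, 0.005, -0.004, -0.002]
force: [-0.7, 0.2, -2.6]
finger_gap: 0.265
gripper_force: 107.8
```

Run:
```python
from h import *
s,_=st(); im,c=snap('wrist'); 
cv2.imwrite('pics/m2.png',cv2.resize(im[120:320,60:300],None,fx=3,fy=3,interpolation=cv2.INTER_CUBIC)[...,::-1])
print((onz(c,[(196,260),(196,295)],.027)*1000).round(1))
delta([634.8,-145,64],np.radians(.7))
```

```text
t 6.47 tcp [ 631.2 -211.1   60.6] x [ 1.     0.011 -0.008] y [ 0.011 -1.    -0.004] F [-0.7  0.2 -2.6] gap 0.265 gf 107.8 q [-0.49  0.79  1.44 -0.    0.92  1.07]
[[ 639.4 -152.1   27. ]
 [ 621.4 -150.6   27. ]]
t 6.52 tcp [ 632.7 -211.7   62.4] x [ 1.     0.011 -0.005] y [ 0.011 -1.    -0.003] F [ 0.1 -0.2 -1. ] gap 0.262 gf 107.8 q [-0.49  0.79  1.43 -0.    0.92  1.07]
delta [  2.8 -66.6  -1.4] turn -0.002 half -0.002 1.569
```

View pics/m2.png

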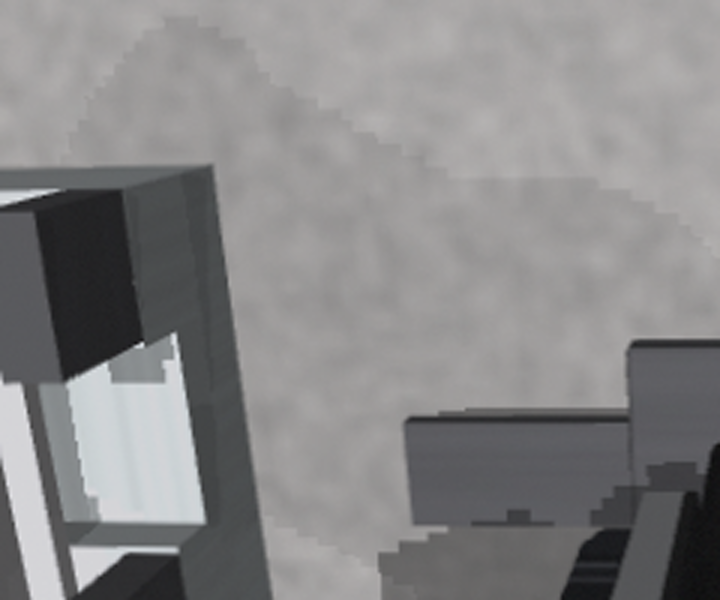

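The blade now sits level with the slot, slightly toward its near side. I'll let the arm settle and then read the pose.

drive_tool(
  deltas=[
    [[1, 0, 0, 0], [1, 0, 0, 0], [1, 0, 0, 0]],
  ],
)

```text
t: 6.77
tcp_pos: [0.6372, -0.2125, 0.0659]
tool_rot: [1.0, 0.006, 0.001, 0.001]
force: [0.9, 0.2, -2.0]
finger_gap: 0.264
gripper_force: 107.8
```

Run:
```python
from h import *
im,c=snap('wrist','w5')
g=cv2.cvtColor(im,cv2.COLOR_RGB2GRAY); 
print((onz(c,[(196,260),(196,295)],.027)*1000).round(1))
delta([634.8,-145,64],np.radians(.7))
```

```text
[[ 644.  -152.    27. ]
 [ 625.6 -150.6   27. ]]
t 6.82 tcp [ 637.1 -212.3   65.7] x [1.    0.012 0.002] y [ 0.012 -1.     0.001] F [ 0.2 -0.4 -1.3] gap 0.262 gf 107.8 q [-0.49  0.79  1.43 -0.    0.92  1.07]
delta [ -1.5 -67.3   1.7] turn -0.0 half -0.0 1.57
```

drive_tool(
  deltas=[
    [[0, -10, 2, 0], [0, -20, 2, 0], [0, -28, 2, 0], [0, -34, 2, 0], [0, -36, 2, 0]],
  ],
)

```text
t: 7.23
tcp_pos: [0.6356, -0.1736, 0.0623]
tool_rot: [1.0, 0.007, -0.0, -0.0]
force: [-0.2, 0.2, -2.7]
finger_gap: 0.264
gripper_force: 107.9
```

drive_tool(
  deltas=[
    [[0, -6, 0, 0], [0, -14, 0, 0], [0, -22, 0, 0], [0, -28, 0, 0], [0, -31, 0, 0]],
  ],
)

```text
t: 7.65
tcp_pos: [0.6352, -0.1434, 0.0622]
tool_rot: [1.0, 0.006, -0.0, -0.0]
force: [-0.0, 0.4, -1.7]
finger_gap: 0.267
gripper_force: 107.9
```

drive_tool(
  deltas=[
    [[0, 0, 0, 0], [0, 0, 0, 0]],
  ],
)

```text
t: 7.82
tcp_pos: [0.6356, -0.1446, 0.0623]
tool_rot: [1.0, 0.006, 0.0, 0.0]
force: [-0.1, -0.4, -1.6]
finger_gap: 0.264
gripper_force: 107.9
```

Run:
```python
from h import *
im,c=snap('wrist','w6')
print((onz(c,[(196,260),(196,295)],.027)*1000).round(1))
st()
cv2.imwrite('pics/m3.png',cv2.resize(im[120:320,60:300],None,fx=3,fy=3,interpolation=cv2.INTER_CUBIC)[...,::-1])
```

```text
[[643.4 -85.3  27. ]
 [625.3 -83.9  27. ]]
t 7.87 tcp [ 635.6 -145.    62.4] x [1.    0.012 0.   ] y [ 0.012 -1.     0.   ] F [-0.   0.4 -2. ] gap 0.263 gf 107.9 q [-0.4   0.77  1.48 -0.    0.89  1.16]
```

View pics/m3.png

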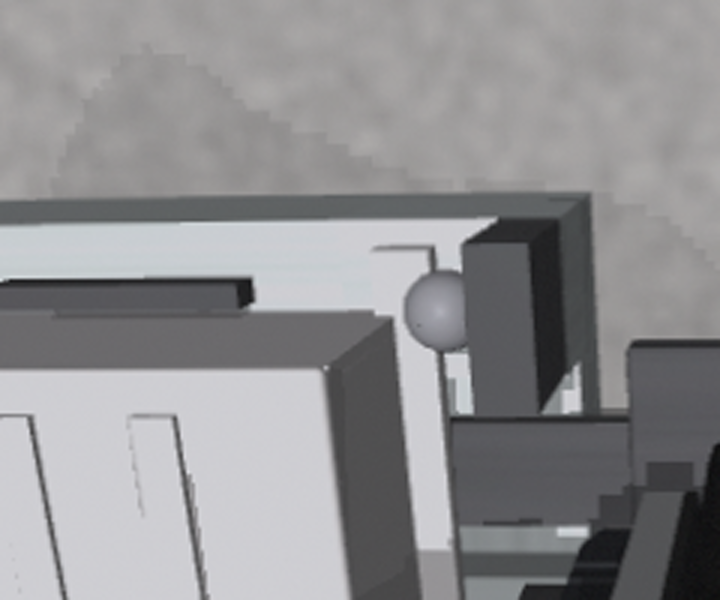

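The lip edge hides the blade tip, so the blade is under the lip with no contact force. Now I raise it gradually.

drive_tool(
  deltas=[
    [[0, 0, -3, 0], [0, 0, -5, 0], [0, 0, -7, 0], [0, 0, -9, 0], [0, 0, -10, 0]],
  ],
)

```text
t: 8.28
tcp_pos: [0.6349, -0.1445, 0.072]
tool_rot: [1.0, 0.006, -0.001, -0.0]
force: [-0.7, 2.3, -5.2]
finger_gap: 0.265
gripper_force: 108.0
```

drive_tool(
  deltas=[
    [[0, 0, -2, 0], [0, 0, -4, 0], [0, 0, -6, 0], [0, 0, -8, 0], [0, 0, -8, 0]],
  ],
)

```text
t: 8.7
tcp_pos: [0.6361, -0.1452, 0.0813]
tool_rot: [1.0, 0.006, 0.001, 0.0]
force: [0.0, -0.6, -1.7]
finger_gap: 0.264
gripper_force: 108.5
```

Run:
```python
from h import *
im,c=snap('wrist')
st()
cv2.imwrite('pics/m4.png',cv2.resize(im[120:320,60:300],None,fx=3,fy=3,interpolation=cv2.INTER_CUBIC)[...,::-1])
```

```text
t 8.75 tcp [ 635.9 -145.2   81. ] x [1.    0.012 0.001] y [ 0.012 -1.     0.001] F [-0.1  0.3 -2.4] gap 0.261 gf 108.5 q [-0.4   0.75  1.47 -0.    0.92  1.16]
```

drive_tool(
  deltas=[
    [[0, 0, -2, 0], [0, 0, -4, 0], [0, 0, -4, 0], [0, 0, -4, 0]],
  ],
)

```text
t: 9.08
tcp_pos: [0.6356, -0.1449, 0.0845]
tool_rot: [1.0, 0.006, 0.0, 0.0]
force: [0.4, -0.4, -3.3]
finger_gap: 0.263
gripper_force: 108.5
```

drive_tool(
  deltas=[
    [[0, 0, 3, 0], [0, 0, 6, 0], [0, 0, 8, 0], [0, 0, 8, 0]],
  ],
)

```text
t: 9.42
tcp_pos: [0.6349, -0.1445, 0.0755]
tool_rot: [1.0, 0.006, -0.001, -0.0]
force: [0.9, 0.3, -2.4]
finger_gap: 0.263
gripper_force: 108.6
```

Run:
```python
from h import *
im,c=snap('wrist')
st()
cv2.imwrite('pics/m5.png',cv2.resize(im[120:320,60:300],None,fx=3,fy=3,interpolation=cv2.INTER_CUBIC)[...,::-1])
```

```text
t 9.47 tcp [ 635.1 -144.6   75.8] x [ 1.     0.012 -0.001] y [ 0.012 -1.    -0.001] F [ 0.6 -1.3 -1.2] gap 0.265 gf 108.6 q [-0.4   0.75  1.48  0.    0.91  1.16]
```

View pics/m5.png

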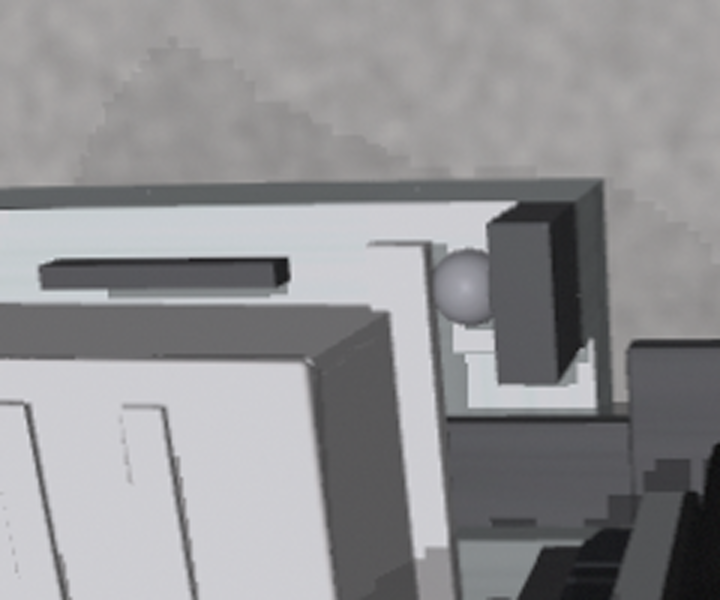

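The lip has popped up and now sits over the ball, clear of the blade. I'll withdraw the key and return it to the pad.

drive_tool(
  deltas=[
    [[0, 10, 0, 0], [0, 22, 0, 0], [0, 36, 0, 0], [0, 50, 0, 0], [0, 52, -20, 0]],
  ],
)

```text
t: 9.88
tcp_pos: [0.6338, -0.2001, 0.0929]
tool_rot: [1.0, 0.004, -0.003, -0.001]
force: [-0.5, -0.1, -2.5]
finger_gap: 0.267
gripper_force: 108.5
```

drive_tool(
  deltas=[
    [[-20, 13, -20, 0], [-50, 32, -20, 0], [-85, 54, -20, 0], [-120, 76, -20, 0], [-142, 90, -20, 0]],
  ],
)

```text
t: 10.3
tcp_pos: [0.4917, -0.2914, 0.1166]
tool_rot: [1.0, 0.005, -0.001, 0.0]
force: [-1.4, 0.5, -1.6]
finger_gap: 0.266
gripper_force: 108.7
```

drive_tool(
  deltas=[
    [[0, 0, 0, -0.1], [0, 0, 0, -0.19], [0, 0, 15, -0.19], [0, 0, 30, -0.19], [0, 0, 50, -0.19]],
  ],
)

```text
t: 10.72
tcp_pos: [0.4958, -0.2913, 0.0672]
tool_rot: [0.995, 0.1, 0.001, 0.002]
force: [1.1, 0.0, -2.7]
finger_gap: 0.265
gripper_force: 108.7
```

drive_tool(
  deltas=[
    [[0, 0, 7, 0], [0, 0, 12, 0], [0, 0, 14, 0], [0, 0, 14, 0], [0, 0, 14, 0]],
  ],
)

```text
t: 11.13
tcp_pos: [0.4956, -0.2891, 0.053]
tool_rot: [0.995, 0.101, 0.001, 0.001]
force: [-0.8, 0.3, -1.6]
finger_gap: 0.264
gripper_force: 108.7
```

Run:
```python
from h import *
st()
```

```text
t 11.13 tcp [ 495.6 -289.1   53. ] x [0.98  0.2   0.001] y [ 0.2   -0.98   0.001] F [-0.8  0.3 -1.6] gap 0.264 gf 108.7 q [-0.72  0.72  1.69 -0.    0.73  0.65]
```

drive_tool(
  deltas=[
    [[0, 0, 4, 0], [0, 0, 7, 0], [0, 0, 8.5, 0], [0, 0, 9, 0], [0, 0, 9.5, 0]],
  ],
)

```text
t: 11.55
tcp_pos: [0.4952, -0.2884, 0.044]
tool_rot: [0.995, 0.101, 0.0, 0.0]
force: [-2.4, 0.9, 9.4]
finger_gap: 0.265
gripper_force: 109.6
```

drive_tool(
  deltas=[
    [[0, 0, 0, 0], [0, 0, 0, 0], [0, 0, 0, 0], [0, 0, 0, 0], [0, 0, 0, 0]],
  ],
  jaw=60,
)

```text
t: 11.97
tcp_pos: [0.4952, -0.2885, 0.0427]
tool_rot: [0.995, 0.101, 0.0, 0.0]
force: [-0.1, 0.1, 0.1]
finger_gap: 0.701
gripper_force: 0.0
```

drive_tool(
  deltas=[
    [[0, 0, -15, 0], [0, 0, -40, 0], [0, 0, -75, 0], [0, 0, -110, 0], [0, 0, -150, 0]],
  ],
)

```text
t: 12.38
tcp_pos: [0.4942, -0.2877, 0.1931]
tool_rot: [0.995, 0.101, -0.001, -0.001]
force: [0.2, -0.5, 0.6]
finger_gap: 0.705
gripper_force: 0.0
```

Run:
```python
from h import *
im,c=snap('top','top1'); snap('wrist','w7')
delta([633.5,16,200],np.radians(90.7))
```

```text
t 12.48 tcp [ 498.7 -291.4  199.4] x [0.98  0.201 0.009] y [ 0.201 -0.98   0.011] F [-0.3  0.   0.3] gap 0.701 gf 0.0 q [-0.72  0.5   1.6   0.    1.03  0.65]
delta [ 193.8 -274.    -2. ] turn -1.381 half -1.381 0.19
```

View pics/top1.png

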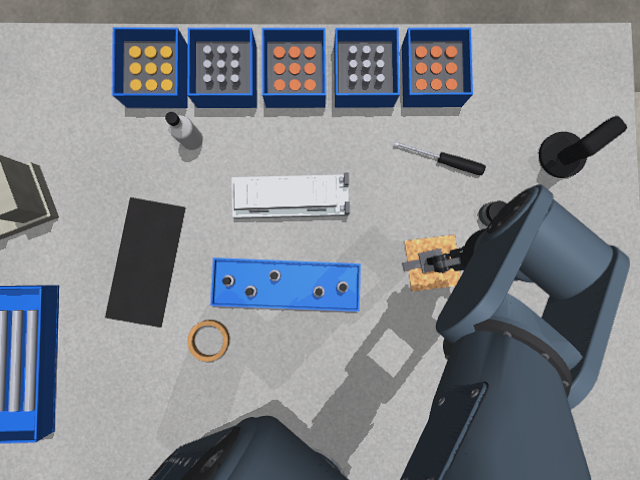

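The key is standing on its pad (432,262), with everything else in place. Next is the cover.

drive_tool(
  deltas=[
    [[23, -33, 0, 0], [46, -65, 0, 0], [69, -97, 0, 0], [92, -130, 0, 0], [115, -162, 0, 0]],
  ],
  jaw=85,
)

```text
t: 12.9
tcp_pos: [0.5753, -0.1049, 0.1921]
tool_rot: [0.995, 0.1, -0.001, -0.0]
force: [1.0, -0.2, -1.2]
finger_gap: 0.994
gripper_force: 0.0
```

drive_tool(
  deltas=[
    [[23, -33, 0, 0], [46, -65, 0, 0], [69, -97, 0, 0], [79, -112, 0, 0], [79, -112, 0, 0]],
  ],
)

```text
t: 13.32
tcp_pos: [0.6311, 0.0234, 0.1919]
tool_rot: [0.995, 0.103, 0.0, -0.001]
force: [0.9, -0.6, 0.2]
finger_gap: 0.998
gripper_force: 0.0
```

drive_tool(
  deltas=[
    [[0, 0, 0, -0.12], [0, 0, 0, -0.24], [0, 0, 0, -0.36], [0, 0, 0, -0.48], [0, 0, 0, -0.6]],
  ],
)

```text
t: 13.73
tcp_pos: [0.6294, 0.0178, 0.192]
tool_rot: [0.92, 0.393, -0.001, -0.0]
force: [-0.1, 0.0, -0.2]
finger_gap: 0.999
gripper_force: 0.0
```

drive_tool(
  deltas=[
    [[0, 0, 0, -0.12], [0, 0, 0, -0.24], [0, 0, 0, -0.36], [0, 0, 0, -0.48], [0, 0, 0, -0.6]],
  ],
)

```text
t: 14.15
tcp_pos: [0.6294, 0.0176, 0.192]
tool_rot: [0.763, 0.647, -0.001, -0.0]
force: [-0.7, 0.6, -0.9]
finger_gap: 0.994
gripper_force: 0.0
```

drive_tool(
  deltas=[
    [[0, 0, 0, -0.12], [0, 0, 0, -0.18], [0, 0, 0, -0.18], [0, 0, 0, -0.18]],
  ],
)

```text
t: 14.48
tcp_pos: [0.6297, 0.018, 0.1922]
tool_rot: [0.704, 0.71, -0.001, -0.0]
force: [-0.2, -0.4, -0.2]
finger_gap: 0.994
gripper_force: 0.0
```

Run:
```python
from h import *
import pickle
im,c=snap('wrist','w8'); pickle.dump(c,open('w8.pkl','wb'))
d,w=delta([633.5,16,42],np.radians(90.7))
```

```text
t 14.53 tcp [629.8  18.2 192.3] x [-0.009  1.    -0.   ] y [ 1.     0.009 -0.001] F [0.1 0.5 0.2] gap 1.001 gf 0.0 q [-0.15  0.58  1.46 -0.    1.11 -0.16]
delta [ -2.2   3.9 150.3] turn -0.004 half -0.004 1.567
```

View pics/w8.png

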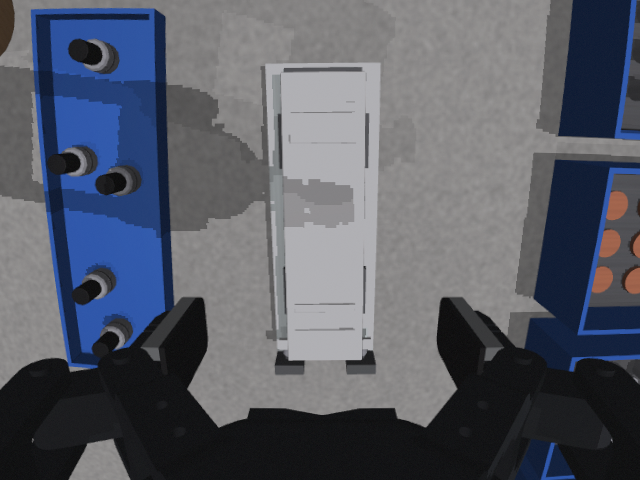

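The wrist view shows the cover's top face from (281–365, 72) to (287–364, 360).

Run:
```python
from h import *
import pickle
c=pickle.load(open('w8.pkl','rb'))
P=onz(c,[(281,72),(365,72),(287,360),(364,360)],[.063,.063,.077,.077])*1000;print(P.round(1))
a=P[:2].mean(0);b=P[2:].mean(0);d=a-b;print("mid",((a+b)/2).round(1),np.linalg.norm(d[:2]),np.degrees(np.arctan2(d[1],d[0])))
# +x end block corners
print((onz(c,[(264,65),(380,63)],.030)*1000).round(1),(onz(c,[(264,65),(380,63)],.036)*1000).round(1))
```

```text
[[603.6 120.9  63. ]
 [658.2 121.3  63. ]
 [605.6 -81.6  77. ]
 [663.1 -81.2  77. ]]
mid [632.6  19.9  70. ] 202.49632223742907 90.97960013894284
[[588.1 130.3  30. ]
 [672.3 132.3  30. ]] [[588.9 129.4  36. ]
 [671.5 131.3  36. ]]
```

drive_tool(
  deltas=[
    [[-1, 3, 30, -0.008], [-1, 3, 65, -0.008], [-1, 3, 100, -0.008], [-1, 3, 125, -0.008], [-1, 3, 140, -0.008]],
  ],
)

```text
t: 14.95
tcp_pos: [0.6309, 0.0178, 0.0492]
tool_rot: [0.701, 0.713, -0.002, -0.002]
force: [0.4, 0.5, 0.4]
finger_gap: 0.997
gripper_force: 0.0
```

drive_tool(
  deltas=[
    [[0, 0, 5, 0], [0, 0, 9, 0], [0, 0, 10, 0], [0, 0, 10, 0]],
  ],
)

```text
t: 15.28
tcp_pos: [0.6341, 0.0177, 0.0437]
tool_rot: [0.7, 0.714, 0.001, 0.001]
force: [0.8, -0.1, -0.2]
finger_gap: 0.992
gripper_force: 0.0
```

drive_tool(
  deltas=[
    [[0, 0, 0, 0], [0, 0, 0, 0], [0, 0, 0, 0], [0, 0, 0, 0], [0, 0, 0, 0]],
  ],
  jaw=45,
  force=70,
)

```text
t: 15.7
tcp_pos: [0.6329, 0.0178, 0.0441]
tool_rot: [0.7, 0.714, -0.0, -0.0]
force: [-2.7, 0.3, 5.3]
finger_gap: 0.638
gripper_force: 76.7
```

drive_tool(
  deltas=[
    [[0, 0, 0, 0], [0, 0, 0, 0]],
  ],
)

```text
t: 15.87
tcp_pos: [0.6329, 0.0179, 0.0441]
tool_rot: [0.7, 0.714, -0.0, -0.0]
force: [-2.6, -0.0, 5.5]
finger_gap: 0.64
gripper_force: 76.7
```

drive_tool(
  deltas=[
    [[0, 0, -5, 0], [0, 0, -14, 0], [0, 0, -28, 0], [0, 0, -48, 0], [0, 0, -70, 0]],
  ],
)

```text
t: 16.28
tcp_pos: [0.6327, 0.0181, 0.1132]
tool_rot: [0.7, 0.714, -0.0, -0.001]
force: [0.1, -0.0, -2.4]
finger_gap: 0.64
gripper_force: 75.8
```

drive_tool(
  deltas=[
    [[0, 0, -25, 0], [0, 0, -40, 0], [0, 0, -40, 0], [0, 0, -40, 0]],
  ],
)

```text
t: 16.62
tcp_pos: [0.634, 0.018, 0.1541]
tool_rot: [0.7, 0.714, 0.001, 0.001]
force: [0.6, -0.2, -1.2]
finger_gap: 0.639
gripper_force: 75.9
```

Run:
```python
from h import *
im,c=snap('wrist','w9'); im2,_=snap('scene','s2')
delta([497,319,154],np.radians(169.25))
o=np.hstack([im[:, :420],im2[150:,200:600][:480]] ) if 0 else np.hstack([cv2.resize(im,(400,300)),cv2.resize(im2[150:450,180:580],(400,300))])
cv2.imwrite('pics/o1.png',o[...,::-1])
```

```text
t 16.72 tcp [632.3  18.1 151.8] x [-0.019  1.     0.   ] y [ 1.     0.019 -0.002] F [-0.  -1.1 -2.2] gap 0.636 gf 75.9 q [-0.15  0.63  1.48  0.    1.03 -0.17]
delta [ 303.4 -129.6   -1.8] turn -1.364 half -1.364 0.207
```

View pics/o1.png

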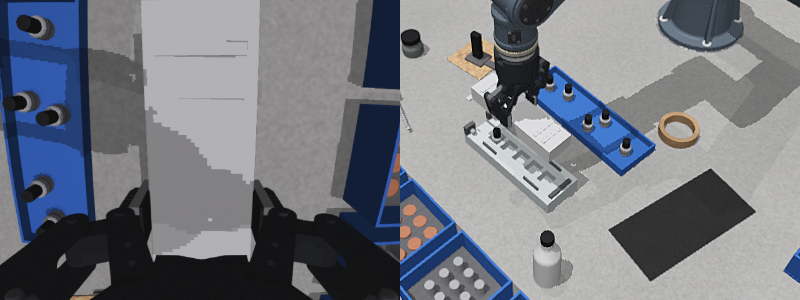

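The cover is lifted clear. The scene view shows one plunger, in the pocket next to the posts (pocket 1), and pockets 2–5 open. Carrying the cover to the mat.

drive_tool(
  deltas=[
    [[20, -9, -4, 0], [50, -22, -10, 0], [85, -36, -15, 0], [120, -51, -15, 0], [155, -66, -15, 0]],
  ],
  force=90,
)

```text
t: 17.13
tcp_pos: [0.5628, 0.1726, 0.1663]
tool_rot: [0.701, 0.713, -0.001, -0.001]
force: [0.2, 0.3, -0.7]
finger_gap: 0.635
gripper_force: 100.7
```

drive_tool(
  deltas=[
    [[35, -15, 0, 0], [70, -30, 0, 0], [105, -45, 0, 0], [135, -58, 0, 0], [148, -64, 0, 0]],
  ],
)

```text
t: 17.55
tcp_pos: [0.4941, 0.3215, 0.166]
tool_rot: [0.699, 0.715, -0.002, -0.002]
force: [-0.5, -0.1, -1.4]
finger_gap: 0.633
gripper_force: 100.7
```

drive_tool(
  deltas=[
    [[0, 0, 0, -0.08], [0, 0, 0, -0.18], [0, 0, 0, -0.28], [0, 0, 0, -0.38], [0, 0, 0, -0.48]],
  ],
)

```text
t: 17.97
tcp_pos: [0.4969, 0.3177, 0.1662]
tool_rot: [0.509, 0.861, -0.001, -0.001]
force: [-0.3, -0.3, -1.3]
finger_gap: 0.632
gripper_force: 100.8
```

drive_tool(
  deltas=[
    [[0, 0, 0, -0.1], [0, 0, 0, -0.2], [0, 0, 0, -0.3], [0, 0, 0, -0.4], [0, 0, 0, -0.5]],
  ],
)

```text
t: 18.38
tcp_pos: [0.497, 0.3175, 0.1662]
tool_rot: [0.28, 0.96, -0.001, -0.001]
force: [-0.0, -0.2, -1.5]
finger_gap: 0.637
gripper_force: 100.8
```

drive_tool(
  deltas=[
    [[0, 0, 0, -0.1], [0, 0, 0, -0.2], [0, 0, 0, -0.3], [0, 0, 0, -0.38], [0, 0, 0, -0.38]],
  ],
)

```text
t: 18.8
tcp_pos: [0.4971, 0.3176, 0.1663]
tool_rot: [0.095, 0.995, -0.001, -0.001]
force: [-0.2, 0.9, -1.4]
finger_gap: 0.634
gripper_force: 100.8
```

Run:
```python
from h import *
im,c=snap('top','top2')
H,S,V=cv2.split(cv2.cvtColor(im,cv2.COLOR_RGB2HSV)); print()
delta([497,319,20],np.radians(169.25))
```

```text
t 18.85 tcp [497.1 317.7 166.5] x [-0.981  0.193  0.002] y [ 0.193  0.981 -0.002] F [-0.2 -0.3 -2.2] gap 0.633 gf 100.8 q [ 0.38  0.56  1.58 -0.    1.   -1.  ]
delta [1.000e-01 1.500e+00 1.465e+02] turn -0.006 half -0.006 1.564
```

drive_tool(
  deltas=[
    [[0, 1, 30, -0.006], [0, 1, 60, -0.006], [0, 1, 90, -0.006], [0, 1, 115, -0.006], [0, 1, 130, -0.006]],
  ],
)

```text
t: 19.27
tcp_pos: [0.4959, 0.3182, 0.0343]
tool_rot: [0.094, 0.996, -0.001, -0.002]
force: [-0.4, 0.8, -1.4]
finger_gap: 0.637
gripper_force: 101.0
```

drive_tool(
  deltas=[
    [[0, 0, 6, 0], [0, 0, 11, 0], [0, 0, 15, 0], [0, 0, 17, 0], [0, 0, 17, 0]],
  ],
)

```text
t: 19.68
tcp_pos: [0.4982, 0.3196, 0.0213]
tool_rot: [0.093, 0.996, 0.0, 0.001]
force: [-0.4, -1.6, -1.5]
finger_gap: 0.638
gripper_force: 100.9
```

drive_tool(
  deltas=[
    [[0, 0, 2, 0], [0, 0, 4, 0], [0, 0, 5, 0], [0, 0, 6, 0], [0, 0, 6, 0]],
  ],
  force=35,
)

```text
t: 20.1
tcp_pos: [0.4987, 0.3196, 0.016]
tool_rot: [0.093, 0.996, 0.0, 0.001]
force: [0.7, -0.6, 5.3]
finger_gap: 0.635
gripper_force: 101.8
```

drive_tool(
  deltas=[
    [[0, 0, 1.5, 0], [0, 0, 3, 0], [0, 0, 4, 0], [0, 0, 4, 0]],
  ],
  jaw=45,
  force=25,
)

```text
t: 20.43
tcp_pos: [0.4997, 0.3196, 0.0125]
tool_rot: [0.093, 0.996, 0.001, 0.002]
force: [2.9, -2.5, 7.9]
finger_gap: 0.633
gripper_force: 102.1
```

Run:
```python
from h import *
st()
```

```text
t 20.43 tcp [499.7 319.6  12.5] x [-0.983  0.184 -0.003] y [0.184 0.983 0.001] F [ 2.9 -2.5  7.9] gap 0.633 gf 102.1 q [ 0.38  0.8   1.66 -0.    0.68 -1.  ]
```

drive_tool(
  deltas=[
    [[0, 0, 0, 0], [0, 0, 0, 0], [0, 0, 0, 0], [0, 0, 0, 0]],
  ],
  jaw=75,
)

```text
t: 20.77
tcp_pos: [0.4975, 0.3194, 0.0107]
tool_rot: [0.093, 0.996, -0.0, -0.0]
force: [0.4, -0.5, 0.5]
finger_gap: 0.878
gripper_force: 0.0
```

drive_tool(
  deltas=[
    [[0, 0, -10, 0], [0, 0, -35, 0], [0, 0, -75, 0], [0, 0, -115, 0], [0, 0, -150, 0]],
  ],
  jaw=85,
)

```text
t: 21.18
tcp_pos: [0.4976, 0.3194, 0.1633]
tool_rot: [0.093, 0.996, 0.0, 0.0]
force: [0.7, 0.6, -0.1]
finger_gap: 0.998
gripper_force: 0.0
```

drive_tool(
  deltas=[
    [[0, 0, -40, 0], [0, 0, -60, 0], [0, 0, -60, 0], [0, 0, -60, 0]],
  ],
)

```text
t: 21.52
tcp_pos: [0.4981, 0.3197, 0.2228]
tool_rot: [0.093, 0.996, 0.001, 0.002]
force: [-0.5, 0.0, -1.6]
finger_gap: 0.999
gripper_force: 0.0
```

Run:
```python
from h import *
st()
im,c=snap('wrist','w10')
V=im.min(2); S=im.max(2).astype(int)-V
m=((V>150)&(S<25)).astype(np.uint8)*255
m=cv2.morphologyEx(m,cv2.MORPH_OPEN,np.ones((3,3)))
for cs in cv2.findContours(m,0,1)[0]:
    if cv2.contourArea(cs)<2000: continue
    P=onz(c,cs.reshape(-1,2),.036)[:,:2]*1000; r=cv2.minAreaRect(P.astype(np.float32)); print("white",cv2.boundingRect(cs),np.round(r[0],1),np.round(r[1],1),round(r[2],1))
m=((im.max(2)<70)).astype(np.uint8)*255; m[300:]=0
for cs in cv2.findContours(m,0,1)[0]:
    if cv2.contourArea(cs)<2000: continue
    P=onz(c,cs.reshape(-1,2),.003)[:,:2]*1000; r=cv2.minAreaRect(P.astype(np.float32)); print("dark",cv2.boundingRect(cs),np.round(r[0],1),np.round(r[1],1),round(r[2],1))
ct=cam('top'); im,_=snap('top','top3')
V=im.min(2); S=im.max(2).astype(int)-V; m=((V>150)&(S<25)).astype(np.uint8)*255; m[:,:95]=0;m[:,200:]=0;m[:190]=0;m[335:]=0
for cs in cv2.findContours(m,0,1)[0]:
    if cv2.contourArea(cs)<200: continue
    P=onz(ct,cs.reshape(-1,2),.036)[:,:2]*1000; r=cv2.minAreaRect(P.astype(np.float32)); print("topcam",cv2.boundingRect(cs),np.round(r[0],1),np.round(r[1],1),round(r[2],1))
```

```text
t 21.52 tcp [498.1 319.7 222.8] x [-0.983  0.185 -0.003] y [0.185 0.983 0.002] F [-0.5  0.  -1.6] gap 0.999 gf 0.0 q [ 0.38  0.49  1.53  0.    1.12 -1.  ]
white (213, 328, 87, 80) [641.9 224.6] [80.  89.2] 85.0
white (198, 277, 65, 96) [592.4 214.6] [ 58.5 106.5] 72.5
white (28, 247, 120, 79) [532.4  97.3] [120.7  68.3] 87.0
white (479, 113, 123, 179) [519.5 492.5] [104.7 149.8] 55.4
white (284, 84, 76, 235) [499.1 319.1] [ 68.8 203. ] 79.2
white (110, 0, 159, 162) [373.  234.1] [122.2 123.8] 69.3
white (0, 0, 112, 148) [347.5 123.3] [101.3 119. ] 74.1
dark (542, 248, 98, 52) [622.9 581.4] [116.7  55.7] 78.0
dark (521, 192, 119, 108) [593.4 574.6] [ 52.8 135.7] 21.4
dark (254, 53, 138, 247) [482.9 322.6] [119.5 228.2] 79.2
dark (500, 0, 41, 115) [403.2 515. ] [99.5 28.5] 0.4
topcam (121, 208, 51, 105) [504.2 316.8] [ 72.9 208.5] 73.8
topcam (95, 190, 105, 145) [496.7 302.8] [297.3 212. ] 0.4
```

The cover lies flat and aligned at (499,319), which matches the mat centre (497,319). Now I move back over the magazine and tray to locate the spares.

drive_tool(
  deltas=[
    [[-16, -29, 0, 0], [-32, -58, 0, 0], [-48, -87, 0, 0], [-64, -116, 0, 0], [-80, -145, 0, 0]],
  ],
  jaw=40,
  force=60,
)

```text
t: 22.03
tcp_pos: [0.5483, 0.1606, 0.2184]
tool_rot: [0.093, 0.996, -0.0, -0.003]
force: [-0.2, 0.8, 0.4]
finger_gap: 0.464
gripper_force: 0.0
```

drive_tool(
  deltas=[
    [[-16, -29, 0, 0.12], [-32, -58, 0, 0.24], [-48, -87, 0, 0.36], [-64, -116, 0, 0.48], [-78, -141, 0, 0.6]],
  ],
)

```text
t: 22.45
tcp_pos: [0.5993, 0.0071, 0.2183]
tool_rot: [0.386, 0.922, -0.001, -0.002]
force: [0.3, 1.5, 0.4]
finger_gap: 0.466
gripper_force: 0.0
```

drive_tool(
  deltas=[
    [[0, 0, 0, 0.12], [0, 0, 0, 0.24], [0, 0, 0, 0.36], [0, 0, 0, 0.48], [0, 0, 0, 0.6]],
  ],
)

```text
t: 22.87
tcp_pos: [0.5987, 0.0091, 0.2181]
tool_rot: [0.641, 0.767, -0.001, -0.002]
force: [0.4, 0.4, 1.0]
finger_gap: 0.467
gripper_force: 0.0
```

drive_tool(
  deltas=[
    [[0, 0, 0, 0.12], [0, 0, 0, 0.17], [0, 0, 0, 0.17], [0, 0, 0, 0.17]],
  ],
)

```text
t: 23.2
tcp_pos: [0.5991, 0.0093, 0.2189]
tool_rot: [0.701, 0.713, -0.001, -0.002]
force: [-0.7, 0.1, -0.1]
finger_gap: 0.468
gripper_force: 0.0
```

```bash
cat > sp.py <<'E'
from h import *
def stems(n,f,zones):
    im,c=snap(n,f); g=im.max(2); m=(g<55).astype(np.uint8)*255
    m=cv2.morphologyEx(m,cv2.MORPH_OPEN,np.ones((3,3)))
    for cs in cv2.findContours(m,0,1)[0]:
        a=cv2.contourArea(cs)
        if a<60 or a>4000: continue
        M=cv2.moments(cs); uv=(M["m10"]/a,M["m01"]/a)
        for z,nm,(x0,x1,y0,y1) in zones:
            P=onz(c,[uv],z)[0]*1000
            if x0<P[0]<x1 and y0<P[1]<y1:
                w=min(cv2.minAreaRect(cs)[1]); depth=np.linalg.norm(P/1000+c[2].T@c[3]); 
                print(n,nm,P[:2].round(1),"px",np.round(uv,0),"area",a,"width mm",round(w*depth/c[0][0,0]*1000,1))
TR=(.036,"spare",(395,500,-140,185)); MG=(.044,"mag",(605,660,-95,120))
E
python3 - <<'E'
from sp import *
delta([600,10,220],np.radians(91.1))
stems("wrist","w11",[TR,MG]); stems("top","top4",[TR,MG])
E
```

```text
t 23.2 tcp [599.1   9.3 218.9] x [-0.016  1.     0.001] y [ 1.     0.016 -0.004] F [-0.7  0.1 -0.1] gap 0.468 gf 0.0 q [-0.17  0.51  1.51 -0.    1.13 -0.19]
delta [ 0.7  0.9 -1.1] turn -0.003 half -0.003 1.568
wrist spare [441.2 -96.5] px [149. 321.] area 332.0 width mm 16.1
wrist mag [633.6 -55.3] px [360. 287.] area 312.5 width mm 14.7
wrist spare [432.1 -46.9] px [133. 271.] area 353.0 width mm 16.7
wrist spare [466.4  44.8] px [162. 167.] area 376.5 width mm 16.5
wrist spare [429.8  60.7] px [117. 148.] area 413.5 width mm 16.8
wrist spare [457.  141.5] px [142.  43.] area 450.0 width mm 18.0
top spare [441.9  53. ] px [269. 287.] area 101.0 width mm 27.8
top mag [616.4  38.8] px [276. 202.] area 218.5 width mm 31.5
top mag [644.2  41.1] px [274. 188.] area 111.0 width mm 15.2
```

The wrist camera finds five spares, and the plunger in pocket 1 is at (633.6,-55.3) against a predicted (633.8,-56). I'll start with the spare at (466,45) for pocket 4.

drive_tool(
  deltas=[
    [[-3, -33, 10, 0], [-6, -66, 30, 0], [-9, -100, 60, 0], [-12, -125, 90, 0], [-12, -133, 109, 0]],
  ],
)

```text
t: 23.72
tcp_pos: [0.4607, -0.0039, 0.11]
tool_rot: [0.702, 0.713, -0.002, -0.004]
force: [-0.0, 0.6, -0.3]
finger_gap: 0.473
gripper_force: 0.0
```

drive_tool(
  deltas=[
    [[0, 0, 0, 0], [0, 0, 0, 0], [0, 0, 0, 0]],
  ],
)

```text
t: 23.97
tcp_pos: [0.47, -0.0054, 0.1128]
tool_rot: [0.702, 0.713, 0.001, 0.002]
force: [-0.0, 0.2, 0.7]
finger_gap: 0.469
gripper_force: 0.0
```

Run:
```python
from sp import *
stems("wrist","w12",[TR])
delta([466,45,28],np.radians(91.1))
```

```text
wrist spare [435.8  59.9] px [257. 131.] area 98.0 width mm 5.1
wrist spare [424.8  58.9] px [237. 132.] area 262.5 width mm 8.0
t 24.02 tcp [470.4  -5.5 113.1] x [-0.015  1.    -0.001] y [1.    0.015 0.005] F [ 1.1 -0.3 -0.5] gap 0.467 gf 0.0 q [-0.25  0.52  1.93  0.    0.69 -0.27]
delta [50.6 -4.  85. ] turn -0.004 half -0.004 1.567
```

Run:
```python
from sp import *
im=cv2.imread('pics/w12.png')[...,::-1]; c=cam('wrist')
uv=proj(c,[[.4664,.0448,.036],[.4664,.0448,.046],[.4664,.0448,.026]]).round(0);print(uv)
u,v=uv[0].astype(int)
print(im[v-30:v+45:5,u].tolist()); print(im[v,u-35:u+36:5].tolist())
```

```text
[[313. 159.]
 [312. 161.]
 [313. 158.]]
[[79, 130, 224], [79, 129, 224], [151, 151, 159], [138, 139, 146], [62, 61, 63], [60, 59, 61], [60, 58, 61], [59, 58, 60], [55, 55, 56], [55, 54, 56], [105, 131, 190], [77, 128, 224], [54, 88, 157], [51, 85, 151], [51, 84, 150]]
[[76, 126, 223], [76, 127, 223], [73, 123, 217], [79, 94, 133], [97, 97, 102], [55, 55, 57], [58, 57, 59], [60, 58, 61], [60, 60, 62], [61, 59, 62], [175, 176, 184], [155, 156, 163], [79, 130, 224], [78, 129, 224], [78, 129, 224]]
```

```bash
sed -i 's/m=(g<55)/m=((g<80)\&(g.astype(int)-im.min(2)<18))/' sp.py
python3 - <<'E'
from sp import *
stems("wrist","w12",[TR])
delta([466,45,28],np.radians(91.1))
E
```

```text
wrist spare [466.   44.3] px [312. 160.] area 632.5 width mm 15.4
wrist spare [429.2  60.6] px [244. 129.] area 746.0 width mm 15.8
wrist spare [458.  123.9] px [298.   3.] area 120.0 width mm 4.1
t 24.07 tcp [470.3  -5.4 113.1] x [-0.016  1.    -0.001] y [1.    0.016 0.005] F [-0.2 -0.8 -0.4] gap 0.471 gf 0.0 q [-0.25  0.52  1.93  0.    0.69 -0.27]
delta [50.6 -3.9 85.1] turn -0.004 half -0.004 1.567
```

drive_tool(
  deltas=[
    [[20, -4, 0, 0], [50, -4, 10, 0], [50, -4, 30, 0], [50, -4, 45, 0], [50, -4, 50, 0]],
  ],
  jaw=26,
)

```text
t: 24.48
tcp_pos: [0.4637, 0.0457, 0.0613]
tool_rot: [0.701, 0.713, 0.0, 0.0]
force: [1.0, -0.8, -0.4]
finger_gap: 0.308
gripper_force: 0.0
```

drive_tool(
  deltas=[
    [[0, 0, 0, 0], [0, 0, 0, 0], [0, 0, 0, 0], [0, 0, 0, 0]],
  ],
)

```text
t: 24.82
tcp_pos: [0.4636, 0.0447, 0.0627]
tool_rot: [0.702, 0.712, 0.001, 0.001]
force: [0.1, -0.0, 0.7]
finger_gap: 0.303
gripper_force: 0.0
```

Run:
```python
from sp import *
delta([466,44.3,28],np.radians(91.1))
```

```text
t 24.82 tcp [463.6  44.7  62.7] x [-0.015  1.    -0.   ] y [1.    0.015 0.002] F [ 0.1 -0.   0.7] gap 0.303 gf 0.0 q [-0.14  0.62  1.97  0.    0.55 -0.16]
delta [-0.4  2.4 34.7] turn -0.005 half -0.005 1.566
```

drive_tool(
  deltas=[
    [[0, 2.5, 5, 0], [0, 2.5, 15, 0], [0, 2.5, 25, 0], [0, 2.5, 32, 0], [0, 2.5, 34.5, 0]],
  ],
)

```text
t: 25.23
tcp_pos: [0.4645, 0.0451, 0.0261]
tool_rot: [0.702, 0.712, -0.001, -0.001]
force: [-0.1, -0.3, -0.4]
finger_gap: 0.306
gripper_force: 0.0
```

drive_tool(
  deltas=[
    [[0, 0, 0, 0], [0, 0, 0, 0], [0, 0, 0, 0], [0, 0, 0, 0]],
  ],
)

```text
t: 25.57
tcp_pos: [0.4653, 0.0451, 0.0276]
tool_rot: [0.702, 0.712, 0.0, 0.0]
force: [-0.3, -0.6, -0.7]
finger_gap: 0.302
gripper_force: 0.0
```

drive_tool(
  deltas=[
    [[0, 0, 0, 0], [0, 0, 0, 0], [0, 0, 0, 0], [0, 0, 0, 0], [0, 0, 0, 0]],
  ],
  jaw=8,
  force=60,
)

```text
t: 25.98
tcp_pos: [0.4653, 0.0451, 0.0277]
tool_rot: [0.702, 0.712, 0.0, 0.0]
force: [0.2, -0.6, 5.4]
finger_gap: 0.162
gripper_force: 58.6
```

Run:
```python
from sp import *
st()
```

```text
t 25.98 tcp [465.3  45.1  27.7] x [-0.015  1.    -0.   ] y [1.    0.015 0.001] F [ 0.2 -0.6  5.4] gap 0.162 gf 58.6 q [-0.14  0.7   1.97 -0.    0.47 -0.16]
```

drive_tool(
  deltas=[
    [[0, 0, -15, 0], [0, 0, -40, 0], [0, 0, -66, 0], [0, 20, -68, 0], [1, 50, -68, 0]],
  ],
)

```text
t: 26.4
tcp_pos: [0.5127, 0.0472, 0.0966]
tool_rot: [0.702, 0.712, -0.001, -0.001]
force: [0.7, 0.7, -0.4]
finger_gap: 0.158
gripper_force: 58.6
```

drive_tool(
  deltas=[
    [[1, 35, 0, 0], [2, 70, 0, 0], [3, 100, 0, 0], [4, 116, 0, 0], [4, 116, 0, 0]],
  ],
)

```text
t: 26.82
tcp_pos: [0.6356, 0.0524, 0.0952]
tool_rot: [0.702, 0.712, 0.002, 0.002]
force: [0.6, -0.5, -0.3]
finger_gap: 0.159
gripper_force: 58.7
```

drive_tool(
  deltas=[
    [[0, 0, 0, 0], [0, 0, 0, 0], [0, 0, 0, 0], [0, 0, 0, 0]],
  ],
)

```text
t: 27.15
tcp_pos: [0.6294, 0.0527, 0.0951]
tool_rot: [0.702, 0.712, -0.001, -0.001]
force: [0.9, -0.6, -1.2]
finger_gap: 0.157
gripper_force: 58.7
```

Run:
```python
from sp import *
im,c=snap('wrist','w13')
delta([631.7,52.8,50],np.radians(91.1))
```

```text
t 27.2 tcp [629.8  52.6  95.3] x [-0.015  1.     0.   ] y [ 1.     0.015 -0.001] F [-0.1  0.1 -0.8] gap 0.16 gf 58.7 q [-0.09  0.71  1.52 -0.    0.92 -0.11]
delta [ 0.1  2.  45.3] turn -0.004 half -0.004 1.567
```

drive_tool(
  deltas=[
    [[0, 1, 15, 0], [0, 1, 30, 0], [0, 1, 37, 0], [0, 1, 38, 0], [0, 1, 38, 0]],
  ],
)

```text
t: 27.62
tcp_pos: [0.6314, 0.0526, 0.0569]
tool_rot: [0.702, 0.712, -0.0, -0.001]
force: [-0.3, 0.3, -0.4]
finger_gap: 0.159
gripper_force: 58.7
```

drive_tool(
  deltas=[
    [[0, 0, 0, 0], [0, 0, 0, 0], [0, 0, 0, 0], [0, 0, 0, 0], [0, 0, 0, 0]],
  ],
)

```text
t: 28.03
tcp_pos: [0.6323, 0.0526, 0.0578]
tool_rot: [0.702, 0.712, 0.0, 0.0]
force: [0.2, 0.2, -0.6]
finger_gap: 0.157
gripper_force: 58.7
```

Run:
```python
from sp import *
delta([631.7,52.8,50],np.radians(91.1))
```

```text
t 28.03 tcp [632.3  52.6  57.8] x [-0.015  1.    -0.   ] y [1.    0.015 0.001] F [ 0.2  0.2 -0.6] gap 0.157 gf 58.7 q [-0.09  0.76  1.53  0.    0.85 -0.11]
delta [ 0.2 -0.6  7.8] turn -0.004 half -0.004 1.567
```

Aligned within 0.6 mm; inserting (TCP floor contact is expected at about 35.7).

drive_tool(
  deltas=[
    [[0, -0.5, 4, 0], [0, -0.5, 8, 0], [0, -0.5, 12, 0], [0, -0.5, 16, 0], [0, -0.5, 19, 0]],
  ],
)

```text
t: 28.45
tcp_pos: [0.6312, 0.0526, 0.0374]
tool_rot: [0.702, 0.712, -0.0, -0.0]
force: [0.1, -0.3, -0.2]
finger_gap: 0.157
gripper_force: 58.7
```

drive_tool(
  deltas=[
    [[0, 0, 1.5, 0], [0, 0, 3, 0], [0, 0, 3.5, 0], [0, 0, 3.5, 0]],
  ],
)

```text
t: 28.78
tcp_pos: [0.6311, 0.0526, 0.0358]
tool_rot: [0.702, 0.712, -0.0, -0.0]
force: [-2.1, -0.9, 5.3]
finger_gap: 0.154
gripper_force: 59.3
```

Run:
```python
from sp import *
st()
```

```text
t 28.78 tcp [631.1  52.6  35.8] x [-0.015  1.    -0.   ] y [ 1.     0.015 -0.001] F [-2.1 -0.9  5.3] gap 0.154 gf 59.3 q [-0.09  0.8   1.54 -0.    0.81 -0.11]
```

drive_tool(
  deltas=[
    [[0, 0, 0, 0], [0, 0, 0, 0], [0, 0, 0, 0], [0, 0, -8, 0], [0, 0, -30, 0]],
  ],
  jaw=30,
)

```text
t: 29.2
tcp_pos: [0.6291, 0.0527, 0.0624]
tool_rot: [0.702, 0.712, -0.002, -0.003]
force: [-0.4, -0.3, 0.3]
finger_gap: 0.348
gripper_force: 0.0
```

drive_tool(
  deltas=[
    [[0, 0, -40, 0], [10, -30, -46, 0], [20, -70, -46, 0], [30, -110, -46, 0], [36, -145, -46, 0]],
  ],
)

```text
t: 29.62
tcp_pos: [0.4836, 0.0871, 0.1117]
tool_rot: [0.702, 0.712, 0.0, -0.0]
force: [-0.6, 0.8, -0.6]
finger_gap: 0.351
gripper_force: 0.0
```

drive_tool(
  deltas=[
    [[5, -22, 0, 0], [5, -28, 0, 0], [5, -28, 0, 0], [5, -28, 0, 0], [5, -28, 0, 0]],
  ],
)

```text
t: 30.03
tcp_pos: [0.461, 0.0906, 0.1112]
tool_rot: [0.702, 0.712, 0.001, 0.002]
force: [0.6, 1.1, -1.5]
finger_gap: 0.353
gripper_force: 0.0
```

drive_tool(
  deltas=[
    [[0, 0, 0, 0], [0, 0, 0, 0], [0, 0, 0, 0]],
  ],
)

```text
t: 30.28
tcp_pos: [0.4589, 0.0907, 0.1107]
tool_rot: [0.702, 0.712, 0.0, 0.0]
force: [-0.0, -0.0, 0.0]
finger_gap: 0.354
gripper_force: 0.0
```

Run:
```python
from sp import *
stems("wrist","w14",[TR,MG])
delta([457,141.5,28],np.radians(91.1))
```

```text
wrist mag [627.8  28.3] px [587. 350.] area 398.5 width mm 12.1
wrist mag [631.8  52.2] px [601. 316.] area 950.5 width mm 19.3
wrist mag [628.8  69.6] px [602. 289.] area 73.5 width mm 6.5
wrist mag [611.3  64.8] px [574. 297.] area 235.5 width mm 12.1
wrist spare [433.2  78.8] px [275. 268.] area 152.0 width mm 5.6
wrist mag [650.   74.1] px [635. 282.] area 203.0 width mm 5.2
wrist mag [626.5  94.2] px [607. 250.] area 620.0 width mm 12.8
wrist spare [456.5 141.1] px [316. 160.] area 653.0 width mm 15.4
t 30.33 tcp [458.6  90.8 110.7] x [-0.015  1.    -0.   ] y [1.    0.015 0.   ] F [-0.2  0.6 -0.2] gap 0.354 gf 0.0 q [-0.04  0.53  1.93 -0.    0.68 -0.06]
delta [50.7 -0.9 82.7] turn -0.005 half -0.005 1.566
```

drive_tool(
  deltas=[
    [[20, -1, 0, 0], [45, -1, 5, 0], [50, -1, 25, 0], [50, -1, 45, 0], [50, -1, 55, 0]],
  ],
)

```text
t: 30.75
tcp_pos: [0.4556, 0.1415, 0.0543]
tool_rot: [0.701, 0.713, -0.001, -0.001]
force: [-1.5, 0.1, -0.0]
finger_gap: 0.352
gripper_force: 0.0
```

drive_tool(
  deltas=[
    [[0, 0, 10, 0], [0, 0, 18, 0], [0, 0, 24, 0], [0, 0, 27, 0], [0, 0, 27.5, 0]],
  ],
)

```text
t: 31.17
tcp_pos: [0.4562, 0.1407, 0.028]
tool_rot: [0.702, 0.712, -0.0, -0.0]
force: [-0.1, 0.4, 0.1]
finger_gap: 0.351
gripper_force: 0.0
```

drive_tool(
  deltas=[
    [[0, 0, 0, 0], [0, 0, 0, 0], [0, 0, 0, 0], [0, 0, 0, 0], [0, 0, 0, 0]],
  ],
  jaw=8,
  force=60,
)

```text
t: 31.58
tcp_pos: [0.4565, 0.141, 0.0286]
tool_rot: [0.702, 0.712, 0.0, 0.0]
force: [1.0, -0.1, 1.3]
finger_gap: 0.157
gripper_force: 58.5
```

drive_tool(
  deltas=[
    [[0, 0, 0, 0], [0, 0, 0, 0]],
  ],
)

```text
t: 31.75
tcp_pos: [0.4565, 0.141, 0.0286]
tool_rot: [0.702, 0.712, 0.0, 0.0]
force: [-0.3, -0.7, 1.8]
finger_gap: 0.158
gripper_force: 58.6
```

Run:
```python
from sp import *
delta([631.1,88,95],np.radians(91.1))
```

```text
t 31.75 tcp [456.5 141.   28.6] x [-0.015  1.     0.   ] y [1.    0.015 0.001] F [-0.3 -0.7  1.8] gap 0.158 gf 58.6 q [ 0.07  0.7   1.95 -0.    0.49  0.05]
delta [-55.6 173.9 -66.2] turn -0.004 half -0.004 1.567
```

drive_tool(
  deltas=[
    [[0, 0, -15, 0], [0, 0, -40, 0], [0, 0, -66, 0], [-6, 20, -68, 0], [-16, 50, -68, 0]],
  ],
)

```text
t: 32.17
tcp_pos: [0.5038, 0.1266, 0.0978]
tool_rot: [0.701, 0.713, -0.001, -0.001]
force: [0.3, 0.5, -2.3]
finger_gap: 0.157
gripper_force: 58.6
```

drive_tool(
  deltas=[
    [[-11, 35, 0, 0], [-22, 70, 0, 0], [-32, 100, 0, 0], [-40, 124, 0, 0], [-40, 124, 0, 0]],
  ],
)

```text
t: 32.58
tcp_pos: [0.6375, 0.0853, 0.0967]
tool_rot: [0.703, 0.712, 0.003, 0.003]
force: [1.8, -0.3, -0.4]
finger_gap: 0.161
gripper_force: 58.7
```

drive_tool(
  deltas=[
    [[0, 0, 10, 0], [0, 0, 25, 0], [0, 0, 36, 0], [0, 0, 39, 0], [0, 0, 39, 0]],
  ],
)

```text
t: 33.0
tcp_pos: [0.6285, 0.0881, 0.0554]
tool_rot: [0.702, 0.713, -0.002, -0.002]
force: [0.6, -0.3, -1.1]
finger_gap: 0.16
gripper_force: 58.7
```

drive_tool(
  deltas=[
    [[0, 0, 0, 0], [0, 0, 0, 0], [0, 0, 0, 0], [0, 0, 0, 0], [0, 0, 0, 0]],
  ],
)

```text
t: 33.42
tcp_pos: [0.6314, 0.0876, 0.0579]
tool_rot: [0.702, 0.712, 0.0, 0.0]
force: [0.2, -0.6, -1.5]
finger_gap: 0.158
gripper_force: 58.7
```

Run:
```python
from sp import *
delta([631.1,88,36.6],np.radians(91.1))
```

```text
t 33.42 tcp [631.4  87.6  57.9] x [-0.015  1.    -0.   ] y [1.    0.015 0.001] F [ 0.2 -0.6 -1.5] gap 0.158 gf 58.7 q [-0.04  0.77  1.52 -0.    0.85 -0.05]
delta [ 0.4 -0.3 21.3] turn -0.004 half -0.004 1.567
```

drive_tool(
  deltas=[
    [[0.4, -0.3, 4, 0], [0.4, -0.3, 8, 0], [0.4, -0.3, 12, 0], [0.4, -0.3, 16, 0], [0.4, -0.3, 19, 0]],
  ],
)

```text
t: 33.83
tcp_pos: [0.6303, 0.088, 0.0375]
tool_rot: [0.702, 0.712, -0.0, -0.0]
force: [1.0, -0.6, -1.1]
finger_gap: 0.155
gripper_force: 58.7
```

drive_tool(
  deltas=[
    [[0, 0, 1.5, 0], [0, 0, 3, 0], [0, 0, 3, 0], [0, 0, 3, 0]],
  ],
)

```text
t: 34.17
tcp_pos: [0.6304, 0.088, 0.0366]
tool_rot: [0.702, 0.712, -0.0, -0.0]
force: [-2.0, -0.0, 8.1]
finger_gap: 0.158
gripper_force: 59.6
```

drive_tool(
  deltas=[
    [[0, 0, 0, 0], [0, 0, 0, 0], [0, 0, 0, 0], [0, 0, -8, 0], [0, 0, -30, 0]],
  ],
  jaw=30,
)

```text
t: 34.58
tcp_pos: [0.6282, 0.088, 0.0627]
tool_rot: [0.702, 0.712, -0.002, -0.003]
force: [-0.4, 0.3, -0.4]
finger_gap: 0.356
gripper_force: 0.0
```

drive_tool(
  deltas=[
    [[0, 0, -40, 0], [-20, -25, -46, 0], [-45, -52, -46, 0], [-72, -80, -46, 0], [-98, -108, -46, 0]],
  ],
)

```text
t: 35.0
tcp_pos: [0.5235, -0.0123, 0.1122]
tool_rot: [0.701, 0.713, 0.0, 0.001]
force: [-0.2, -1.4, 0.4]
finger_gap: 0.353
gripper_force: 0.0
```

drive_tool(
  deltas=[
    [[-26, -28, 0, 0], [-52, -56, 0, 0], [-74, -80, 0, 0], [-84, -92, 0, 0], [-84, -92, 0, 0]],
  ],
)

```text
t: 35.42
tcp_pos: [0.4309, -0.0984, 0.1116]
tool_rot: [0.703, 0.711, -0.001, -0.001]
force: [0.1, 0.2, 0.6]
finger_gap: 0.352
gripper_force: 0.0
```

drive_tool(
  deltas=[
    [[0, 0, 0, 0], [0, 0, 0, 0], [0, 0, 0, 0], [0, 0, 0, 0], [0, 0, 0, 0]],
  ],
)

```text
t: 35.83
tcp_pos: [0.4342, -0.0964, 0.1113]
tool_rot: [0.701, 0.713, 0.0, 0.0]
force: [-0.8, -0.5, 0.1]
finger_gap: 0.354
gripper_force: 0.0
```

Run:
```python
from sp import *
stems("wrist","w15",[TR])
delta([432,-47,28],np.radians(91.1))
```

```text
wrist spare [440.8 -97.1] px [331. 250.] area 716.0 width mm 15.0
wrist spare [439.7 -81.6] px [330. 223.] area 104.5 width mm 4.4
wrist spare [431.7 -47.6] px [316. 162.] area 653.5 width mm 15.5
t 35.88 tcp [434.  -96.4 111.2] x [-0.016  1.    -0.   ] y [1.    0.016 0.   ] F [-0.9  0.3 -0.1] gap 0.355 gf 0.0 q [-0.47  0.5   1.99  0.    0.65 -0.49]
delta [49.5 -1.2 83.2] turn -0.003 half -0.003 1.568
```

drive_tool(
  deltas=[
    [[20, -1.5, 0, 0], [42, -1.5, 5, 0], [49, -1.5, 25, 0], [49, -1.5, 45, 0], [49, -1.5, 55, 0]],
  ],
)

```text
t: 36.3
tcp_pos: [0.4308, -0.0468, 0.055]
tool_rot: [0.701, 0.713, -0.0, -0.001]
force: [-0.2, -0.5, 0.8]
finger_gap: 0.353
gripper_force: 0.0
```

drive_tool(
  deltas=[
    [[0, 0, 10, 0], [0, 0, 18, 0], [0, 0, 24, 0], [0, 0, 27, 0], [0, 0, 28, 0]],
  ],
)

```text
t: 36.72
tcp_pos: [0.4312, -0.048, 0.0279]
tool_rot: [0.702, 0.712, -0.0, -0.0]
force: [0.3, -0.2, -0.3]
finger_gap: 0.349
gripper_force: 0.0
```

drive_tool(
  deltas=[
    [[0, 0, 0, 0], [0, 0, 0, 0], [0, 0, 0, 0], [0, 0, 0, 0], [0, 0, 0, 0]],
  ],
  jaw=8,
  force=60,
)

```text
t: 37.13
tcp_pos: [0.4314, -0.0481, 0.0286]
tool_rot: [0.702, 0.712, 0.0, 0.0]
force: [0.8, 0.4, -1.8]
finger_gap: 0.156
gripper_force: 58.5
```

drive_tool(
  deltas=[
    [[0, 0, 0, 0], [0, 0, 0, 0]],
  ],
)

```text
t: 37.3
tcp_pos: [0.4314, -0.0481, 0.0285]
tool_rot: [0.702, 0.712, 0.0, 0.0]
force: [-0.3, 0.9, 1.1]
finger_gap: 0.15
gripper_force: 58.6
```

Run:
```python
from sp import *
delta([632.4,16,95],np.radians(91.1))
```

```text
t 37.3 tcp [431.4 -48.1  28.5] x [-0.015  1.    -0.   ] y [1.    0.015 0.001] F [-0.3  0.9  1.1] gap 0.15 gf 58.6 q [-0.37  0.68  2.06 -0.    0.4  -0.38]
delta [ 61.1 202.  -66.4] turn -0.004 half -0.004 1.567
```

drive_tool(
  deltas=[
    [[0, 0, -15, 0], [0, 0, -40, 0], [0, 0, -66, 0], [6, 20, -68, 0], [16, 52, -68, 0]],
  ],
)

```text
t: 37.72
tcp_pos: [0.4806, -0.0311, 0.0978]
tool_rot: [0.703, 0.712, -0.001, -0.001]
force: [0.2, -1.8, -0.5]
finger_gap: 0.158
gripper_force: 58.6
```

drive_tool(
  deltas=[
    [[11, 37, 0, 0], [22, 74, 0, 0], [33, 111, 0, 0], [41, 136, 0, 0], [45, 150, 0, 0]],
  ],
)

```text
t: 38.13
tcp_pos: [0.636, 0.0172, 0.0965]
tool_rot: [0.701, 0.713, 0.001, 0.001]
force: [-0.2, -0.7, 0.0]
finger_gap: 0.158
gripper_force: 58.7
```

drive_tool(
  deltas=[
    [[0, 0, 10, 0], [0, 0, 25, 0], [0, 0, 36, 0], [0, 0, 39, 0], [0, 0, 39, 0]],
  ],
)

```text
t: 38.55
tcp_pos: [0.6297, 0.0159, 0.0554]
tool_rot: [0.702, 0.712, -0.002, -0.002]
force: [-0.6, 0.4, -0.4]
finger_gap: 0.156
gripper_force: 58.7
```

drive_tool(
  deltas=[
    [[0, 0, 0, 0], [0, 0, 0, 0], [0, 0, 0, 0], [0, 0, 0, 0], [0, 0, 0, 0]],
  ],
)

```text
t: 38.97
tcp_pos: [0.6326, 0.0159, 0.0579]
tool_rot: [0.702, 0.712, 0.0, 0.0]
force: [0.7, -0.2, -1.4]
finger_gap: 0.158
gripper_force: 58.7
```

Run:
```python
from sp import *
delta([632.4,15.5,36.5],np.radians(91.1))
```

```text
t 38.97 tcp [632.6  15.9  57.9] x [-0.015  1.    -0.   ] y [1.    0.015 0.001] F [ 0.7 -0.2 -1.4] gap 0.158 gf 58.7 q [-0.15  0.76  1.54 -0.    0.84 -0.17]
delta [-0.4 -0.2 21.4] turn -0.004 half -0.004 1.567
```

drive_tool(
  deltas=[
    [[-0.3, 0, 4, 0], [-0.3, 0, 8, 0], [-0.3, 0, 12, 0], [-0.3, 0, 16, 0], [-0.3, 0, 19, 0]],
  ],
)

```text
t: 39.38
tcp_pos: [0.6319, 0.0158, 0.0374]
tool_rot: [0.702, 0.712, -0.0, -0.0]
force: [0.3, 0.9, -1.3]
finger_gap: 0.165
gripper_force: 58.7
```

drive_tool(
  deltas=[
    [[0, 0, 1.5, 0], [0, 0, 3, 0], [0, 0, 3, 0], [0, 0, 3, 0]],
  ],
)

```text
t: 39.72
tcp_pos: [0.6319, 0.0158, 0.0365]
tool_rot: [0.702, 0.712, -0.0, -0.0]
force: [-3.2, 0.4, 6.9]
finger_gap: 0.158
gripper_force: 59.6
```

drive_tool(
  deltas=[
    [[0, 0, 0, 0], [0, 0, 0, 0], [0, 0, 0, 0], [0, 0, -8, 0], [0, 0, -30, 0]],
  ],
  jaw=30,
)

```text
t: 40.13
tcp_pos: [0.6298, 0.016, 0.0628]
tool_rot: [0.702, 0.712, -0.002, -0.003]
force: [-0.8, -0.2, 0.2]
finger_gap: 0.347
gripper_force: 0.0
```

drive_tool(
  deltas=[
    [[0, 0, -40, 0], [-20, -25, -46, 0], [-43, -52, -46, 0], [-67, -80, -46, 0], [-90, -108, -46, 0]],
  ],
)

```text
t: 40.55
tcp_pos: [0.5251, -0.0766, 0.1123]
tool_rot: [0.701, 0.713, 0.0, 0.001]
force: [-0.0, -0.6, 0.4]
finger_gap: 0.355
gripper_force: 0.0
```

drive_tool(
  deltas=[
    [[-24, -28, 0, 0], [-48, -56, 0, 0], [-64, -76, 0, 0], [-70, -85, 0, 0], [-70, -85, 0, 0]],
  ],
)

```text
t: 40.97
tcp_pos: [0.4402, -0.1481, 0.1116]
tool_rot: [0.703, 0.711, -0.0, -0.001]
force: [-0.0, 0.1, -0.2]
finger_gap: 0.348
gripper_force: 0.0
```

drive_tool(
  deltas=[
    [[0, 0, 0, 0], [0, 0, 0, 0], [0, 0, 0, 0], [0, 0, 0, 0], [0, 0, 0, 0]],
  ],
)

```text
t: 41.38
tcp_pos: [0.4425, -0.1466, 0.1113]
tool_rot: [0.701, 0.713, 0.0, 0.0]
force: [-0.5, -0.1, -0.8]
finger_gap: 0.349
gripper_force: 0.0
```

Run:
```python
from sp import *
stems("wrist","w16",[TR])
delta([440.8,-97.1,28],np.radians(91.1))
```

```text
wrist spare [440.8 -97.4] px [318. 162.] area 662.5 width mm 15.5
t 41.43 tcp [ 442.3 -146.6  111.2] x [-0.016  1.    -0.   ] y [1.    0.016 0.   ] F [ 0.6 -0.4 -1. ] gap 0.353 gf 0.0 q [-0.56  0.52  1.94  0.    0.68 -0.58]
delta [49.6 -0.7 83.2] turn -0.003 half -0.003 1.568
```

drive_tool(
  deltas=[
    [[20, -1, 0, 0], [42, -1, 5, 0], [49, -1, 25, 0], [49, -1, 45, 0], [49, -1, 55, 0]],
  ],
)

```text
t: 41.85
tcp_pos: [0.4396, -0.0969, 0.055]
tool_rot: [0.701, 0.713, -0.0, -0.001]
force: [-0.4, 0.4, 0.1]
finger_gap: 0.35
gripper_force: 0.0
```

drive_tool(
  deltas=[
    [[0, 0, 10, 0], [0, 0, 18, 0], [0, 0, 24, 0], [0, 0, 27, 0], [0, 0, 28, 0]],
  ],
)

```text
t: 42.27
tcp_pos: [0.44, -0.0981, 0.0279]
tool_rot: [0.702, 0.712, -0.0, -0.0]
force: [0.2, -0.5, 0.4]
finger_gap: 0.351
gripper_force: 0.0
```

drive_tool(
  deltas=[
    [[0, 0, 0, 0], [0, 0, 0, 0], [0, 0, 0, 0], [0, 0, 0, 0], [0, 0, 0, 0]],
  ],
  jaw=8,
  force=60,
)

```text
t: 42.68
tcp_pos: [0.4402, -0.0983, 0.0286]
tool_rot: [0.702, 0.712, 0.0, 0.0]
force: [0.2, 0.2, -0.5]
finger_gap: 0.158
gripper_force: 58.5
```

drive_tool(
  deltas=[
    [[0, 0, 0, 0], [0, 0, 0, 0]],
  ],
)

```text
t: 42.85
tcp_pos: [0.4401, -0.0983, 0.0286]
tool_rot: [0.702, 0.712, 0.0, 0.0]
force: [-0.2, 0.2, 1.4]
finger_gap: 0.156
gripper_force: 58.6
```

Run:
```python
from sp import *
delta([633.1,-20,95],np.radians(91.1))
```

```text
t 42.85 tcp [440.1 -98.3  28.6] x [-0.015  1.    -0.   ] y [1.    0.015 0.001] F [-0.2  0.2  1.4] gap 0.156 gf 58.6 q [-0.47  0.69  2.01 -0.    0.44 -0.48]
delta [ 75.4 194.1 -66.4] turn -0.004 half -0.004 1.567
```

drive_tool(
  deltas=[
    [[0, 0, -15, 0], [0, 0, -40, 0], [0, 0, -66, 0], [8, 20, -68, 0], [20, 52, -68, 0]],
  ],
)

```text
t: 43.27
tcp_pos: [0.4898, -0.0775, 0.0978]
tool_rot: [0.703, 0.711, -0.001, -0.001]
force: [0.9, -1.5, -0.1]
finger_gap: 0.161
gripper_force: 58.6
```

drive_tool(
  deltas=[
    [[14, 36, 0, 0], [28, 72, 0, 0], [41, 107, 0, 0], [50, 131, 0, 0], [54.5, 142, 0, 0]],
  ],
)

```text
t: 43.68
tcp_pos: [0.6368, -0.0194, 0.0965]
tool_rot: [0.701, 0.713, 0.001, 0.002]
force: [1.4, -0.4, -0.7]
finger_gap: 0.156
gripper_force: 58.7
```

drive_tool(
  deltas=[
    [[0, 0, 10, 0], [0, 0, 25, 0], [0, 0, 36, 0], [0, 0, 39, 0], [0, 0, 39, 0]],
  ],
)

```text
t: 44.1
tcp_pos: [0.6304, -0.0209, 0.0554]
tool_rot: [0.702, 0.712, -0.001, -0.002]
force: [0.0, -0.3, -0.9]
finger_gap: 0.159
gripper_force: 58.7
```

drive_tool(
  deltas=[
    [[0, 0, 0, 0], [0, 0, 0, 0], [0, 0, 0, 0], [0, 0, 0, 0], [0, 0, 0, 0]],
  ],
)

```text
t: 44.52
tcp_pos: [0.6331, -0.0209, 0.0579]
tool_rot: [0.702, 0.712, 0.0, 0.0]
force: [0.8, 0.8, -0.3]
finger_gap: 0.161
gripper_force: 58.7
```

Run:
```python
from sp import *
delta([633.1,-20.9,36.6],np.radians(91.1))
```

```text
t 44.52 tcp [633.1 -20.9  57.9] x [-0.015  1.    -0.   ] y [1.    0.015 0.001] F [ 0.8  0.8 -0.3] gap 0.161 gf 58.7 q [-0.21  0.76  1.53 -0.    0.84 -0.22]
delta [ 0.  -0.  21.3] turn -0.004 half -0.004 1.567
```

Spot on; I'll insert, release, and rise to a view height.

drive_tool(
  deltas=[
    [[0, 0, 4, 0], [0, 0, 8, 0], [0, 0, 12, 0], [0, 0, 16, 0], [0, 0, 19, 0]],
  ],
)

```text
t: 44.93
tcp_pos: [0.6325, -0.0207, 0.0375]
tool_rot: [0.702, 0.712, -0.0, -0.0]
force: [0.1, 0.4, -0.7]
finger_gap: 0.16
gripper_force: 58.7
```

drive_tool(
  deltas=[
    [[0, 0, 1.5, 0], [0, 0, 3, 0], [0, 0, 3, 0], [0, 0, 3, 0]],
  ],
)

```text
t: 45.27
tcp_pos: [0.6325, -0.0207, 0.0366]
tool_rot: [0.702, 0.712, -0.0, -0.0]
force: [-2.8, 0.3, 7.2]
finger_gap: 0.157
gripper_force: 59.6
```

drive_tool(
  deltas=[
    [[0, 0, 0, 0], [0, 0, 0, 0], [0, 0, 0, 0], [0, 0, -8, 0], [0, 0, -30, 0]],
  ],
  jaw=30,
)

```text
t: 45.68
tcp_pos: [0.6303, -0.0204, 0.0627]
tool_rot: [0.702, 0.712, -0.002, -0.003]
force: [0.4, 0.3, 0.1]
finger_gap: 0.354
gripper_force: 0.0
```

drive_tool(
  deltas=[
    [[0, 0, -40, 0], [0, 0, -80, 0], [-20, -20, -120, 0], [-50, -40, -150, 0], [-60, -50, -150, 0]],
  ],
)

```text
t: 46.1
tcp_pos: [0.5858, -0.0833, 0.221]
tool_rot: [0.701, 0.713, 0.002, 0.005]
force: [0.1, 0.4, -0.1]
finger_gap: 0.354
gripper_force: 0.0
```

drive_tool(
  deltas=[
    [[0, 0, 0, 0], [0, 0, 0, 0], [0, 0, 0, 0], [0, 0, 0, 0], [0, 0, 0, 0]],
  ],
)

```text
t: 46.52
tcp_pos: [0.5837, -0.0806, 0.2142]
tool_rot: [0.701, 0.713, -0.0, -0.001]
force: [0.0, -0.5, -0.7]
finger_gap: 0.349
gripper_force: 0.0
```

Run:
```python
from sp import *
st()
stems("wrist","w17",[TR,MG])
im,c=snap("top","top5"); H,S,V=cv2.split(cv2.cvtColor(im,cv2.COLOR_RGB2HSV))
a=cv2.cvtColor(cv2.imread("pics/top0.png"),cv2.COLOR_BGR2RGB)
# pad/key region change and cover
d=np.abs(im.astype(int)-a.astype(int)).max(2)>40
for n,(x0,y0,x1,y1) in dict(pad=(390,225,475,300),cover=(100,185,195,335),tape=(180,315,235,368),driver=(385,135,495,180),jar=(475,195,515,232),bottle=(160,105,205,150)).items(): print(n,d[y0:y1,x0:x1].mean().round(3))
```

```text
t 46.52 tcp [583.7 -80.6 214.2] x [-0.016  1.     0.001] y [ 1.     0.016 -0.002] F [ 0.  -0.5 -0.7] gap 0.349 gf 0.0 q [-0.33  0.5   1.54  0.    1.1  -0.34]
wrist mag [634.5 -56.4] px [385. 186.] area 385.0 width mm 14.9
wrist mag [634.3 -20. ] px [387. 139.] area 373.5 width mm 18.5
wrist mag [633.7  17.3] px [388.  89.] area 425.5 width mm 16.8
wrist spare [447.5  51.6] px [146.  42.] area 174.5 width mm 11.1
wrist mag [633.1  53.1] px [390.  38.] area 527.5 width mm 20.8
wrist spare [429.8  60.6] px [123.  31.] area 502.0 width mm 18.2
wrist mag [623.7  73.5] px [378.   9.] area 96.5 width mm 7.7
pad 0.14
cover 0.238
tape 0.416
driver 0.287
jar 0.0
bottle 0.0
```

drive_tool(
  deltas=[
    [[-38, -11, -5, 0], [-76, -22, -10, 0], [-114, -34, -10, 0], [-152, -45, -10, 0], [-190, -57, -10, 0]],
  ],
)

```text
t: 47.03
tcp_pos: [0.5294, -0.2735, 0.2249]
tool_rot: [0.701, 0.713, 0.0, -0.0]
force: [0.4, -0.3, 0.4]
finger_gap: 0.352
gripper_force: 0.0
```

drive_tool(
  deltas=[
    [[0, 0, 0, 0], [0, 0, 0, 0], [0, 0, 0, 0], [0, 0, 0, 0], [0, 0, 0, 0]],
  ],
)

```text
t: 47.45
tcp_pos: [0.53, -0.2707, 0.2251]
tool_rot: [0.701, 0.713, 0.0, -0.0]
force: [-0.1, -0.0, -0.4]
finger_gap: 0.346
gripper_force: 0.0
```

Run:
```python
from sp import *
st()
im,c=snap("wrist","w18"); hsv=cv2.cvtColor(im,cv2.COLOR_RGB2HSV); H,S,V=cv2.split(hsv)
pm=((H>5)&(H<25)&(S>70)).astype(np.uint8)*255
cs=max(cv2.findContours(pm,0,1)[0],key=cv2.contourArea); r=cv2.minAreaRect((onz(c,cs.reshape(-1,2),.003)[:,:2]*1000).astype(np.float32)); print("pad",np.round(r[0],1),np.round(r[1],1),r[2])
g=im.max(2).astype(int); km=((g<125)&(g-im.min(2)<22)).astype(np.uint8)*255
for k in cv2.findContours(km,0,1)[0]:
    if cv2.contourArea(k)<400: continue
    M=cv2.moments(k); uv=(M["m10"]/M["m00"],M["m01"]/M["m00"]); P=onz(c,[uv],.009)[0]*1000
    if 400<P[0]<600 and -380<P[1]<-180: print("key blob",cv2.boundingRect(k),cv2.contourArea(k),P.round(1))
# predicted key corners (from release pose): origin TCP offset
o=np.array([495.2-1.1,-288.5+1.1]); a=np.radians(101.6+1); ex=np.array([np.cos(a),np.sin(a)]); ey=np.array([-ex[1],ex[0]])
print("pred tip,foot,handtop px",proj(c,np.array([[*(o+62*ex),7],[*o,9],[*o,83]])/1000).round(0).tolist())
print("driver of stems top:"); stems("top","top6",[(.044,"mag",(600,665,-95,120)),TR])
a0=cv2.cvtColor(cv2.imread("pics/top0.png"),cv2.COLOR_BGR2RGB); im=cv2.cvtColor(cv2.imread("pics/top6.png"),cv2.COLOR_BGR2RGB)
d=np.abs(im.astype(int)-a0.astype(int)).max(2)>40
for n,(x0,y0,x1,y1) in dict(tape=(180,315,235,368),driver=(385,135,495,180),jar=(475,195,515,232),bottle=(160,105,205,150)).items(): print(n,d[y0:y1,x0:x1].mean().round(3))
ct=cam("top"); P=proj(ct,np.array([[633.8,-56,54],[633.1,-20,54],[632.4,16,54],[631.7,52,54],[631.1,88,54]])/1000).round().astype(int)
print([im[v-1:v+2,u-1:u+2].max(2).mean().round() for u,v in P],P.tolist())
```

```text
t 47.45 tcp [ 530.  -270.7  225.1] x [-0.017  1.     0.001] y [ 1.     0.017 -0.   ] F [-0.1 -0.  -0.4] gap 0.346 gf 0.0 q [-0.66  0.49  1.52  0.    1.13 -0.68]
pad [ 489.6 -292.9] [109.1 109.3] 6.394084930419922
pred tip,foot,handtop px [[266.0, 155.0], [282.0, 221.0], [272.0, 243.0]]
driver of stems top:
tape 0.0
driver 0.004
jar 0.689
bottle 0.0
[np.float64(68.0), np.float64(68.0), np.float64(65.0), np.float64(64.0), np.float64(60.0)] [[322, 192], [304, 193], [286, 193], [269, 194], [251, 194]]
```

Run:
```python
from sp import *
c=cam("wrist"); im=cv2.cvtColor(cv2.imread("pics/w18.png"),cv2.COLOR_BGR2RGB)
g=im.max(2).astype(int); sat=g-im.min(2)
r=im[130:275:6,225:345:6]; G=r.max(2).astype(int); S=G-r.min(2)
for a,b in zip(G,S): print("".join("#" if (x<70 and y<25) else "o" if (x<125 and y<25) else "." if y>40 else "_" for x,y in zip(a,b)))
k=(g<118)&(sat<22); k[:, :225]=0;k[:,345:]=0;k[:130]=0;k[275:]=0
tip=np.argwhere(k)[0]; print("tip px",tip[::-1],(onz(c,[tip[::-1]],.007)*1000).round(1))
```

```text
oo__________________
ooo_________________
oooo________________
ooooo_______________
ooooo_______________
ooooooooooooo_______
ooooooooo#o_......__
o_....oooo........__
.......ooo........__
.......ooo........__
.......ooo_.......__
.......oo#ooo.....__
.....oooooooo.....__
.....ooo##ooo......_
......oo###ooo....._
......o####ooo....._
......o####ooo....._
......######oo....._
......#####ooo....._
.......####ooo....._
.......####........_
_......###........._
_.................._
_.................._
_.................._
tip px [225 130] [[ 444.1 -205.6    7. ]]
```

The key's foot, blade and upright handle show on the pad where predicted, and all five pockets hold plungers. Handing in.

```bash
python3 -c "
from h import *
print(manip.sign_off())"
```

```text
the job is handed in; nothing more can be done
None
```

The job is handed in after about 47 s of robot time: the cover is flat on the middle of the mat, all five pockets are filled (four spares added, the original in pocket 1 not moved), and the pry key is back on its cork pad; the last camera checks showed nothing else moved, though the arm hid the grease jar in the final one.

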